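# Load the clamp block case under its left-hand clamp

## Task

Put the clamp blocks away in the grey case: loosen the left-hand knob in front of it all the way by turning it clockwise, raise the lid until its stay locks, and stand every post-type clamp block that lies on the strip along the front of the table upright on the floor of the case. Then push the knee of the stay over to fold it and bring the lid down gently until it is fully shut. Leave the flat clamp block where it is.

Things in the scene. Friction and masses are not known exactly. Their poses are not given: they have to be found in the camera images.
- case: grey open-topped steel case, fixed, 170 (x) x 280 (y) x 60 mm high; origin under its centre, 5 mm above the table (it stands on small feet); its front (with knob and lid bar) faces its -x. Walls and floor 5 mm thick, so the inside is 160 x 270 mm and 55 mm deep. The lid's hinge line runs along its y at x = +85, z = 62 mm
- case_floor (a point): centre of the inner floor of the case, on its upper face, 10 mm above the table; axes as the case. (Along the front edge of the table, x = 0.36, runs a fixed steel strip 8 mm wide and 14 mm high.)
- knob (a joint): turn of the black left-hand knob, rad: 0 tight, grows clockwise seen from above, 3.8 at its end stop; friction 0.06 N m, stays where left. The steel arm below it turns with it at 0.45 of its angle: at 0 it points to the case's +x over the lid's front edge and holds the lid down, past 3.3 it points to the case's -y, clear of the lid
- knob_grip (a point): middle of the knob's upright wing, 117 mm above the table, 117 mm in front (-x) and 85 mm to +y of the case's centre, on the vertical turning axis. The wing is 50 mm long along this point's x, 14 mm thick along its y, 26 mm high; below it a 42 mm disc, top 14 mm under the point, and the steel arm, 32 mm under it. The axes turn with the knob
- lid (a joint): lid angle, rad: 0 shut, about 1.46 at the top of its travel, where the stay's knee goes straight; with the stay locked it rests at about 1.43. 280 mm wide, 0.65 kg; a damper eases it down when nothing holds it in about 3 s
- lid_bar (a point): middle of the round steel bar (12 mm thick, 112 mm long, parallel to the hinge line and to the case's y) carried 32 mm ahead of the lid's front edge; 208 mm from the hinge line, 71 mm above the table when shut; it goes round the hinge as the lid opens. About 4 N lifts it, 7 N when moved at 0.1 m/s
- knee (a joint): knee of the folding two-bar stay on the case's -y side, rad: 0 folded (lid shut), 2.79 straight, 3.09 at its stop (locked: the lid cannot come down). A weak spring takes it over to the stop once the lid is at (or within 0.02 rad of) the top of its travel. Pushing the pin past straight lifts the lid slightly; pushed on, the stay folds and the lid sinks shut by itself
- knee_pin (a point): on the level pin at the stay's knee: 12 mm thick, along the case's y, running from the bars (38 mm to +y of the point) to a 16 mm black end (20 mm to -y). It goes round a pivot at case x = -10, z = 40 mm, radius 75 mm. Locked, it is some 112 mm above the table; fold it by pushing it towards the case's +x: past straight after about 10 mm, go on for 35 mm, round and down
- flat_block_mid (a point): flat-topped clamp block with no post, 25 x 52 x 21 mm, black-brown with a light steel plate: to be left alone. Site at its centre, half-way up, long side along its y
- post_block_1_mid (a point): post-type clamp block, 26 x 65 x 30 mm, black-brown with a grey tapered post 10 mm thick standing on one end (20 mm to the point's +y). Site on its middle line 14 mm above its underside, z up, long side along its y. Grasp across its 24 mm sides (along x); the body is 17 mm high at both ends and 10 mm in the middle. May be absent
- post_block_2_mid (a point): post-type clamp block, 24 x 60 x 29 mm, black-brown with a grey tapered post 10 mm thick standing on one end (20 mm to the point's +y). Site on its middle line 14 mm above its underside, z up, long side along its y. Grasp across its 24 mm sides (along x); the body is 17 mm high at both ends and 10 mm in the middle. May be absent
- post_block_3_mid (a point): post-type clamp block, 24 x 63 x 28 mm, black-brown with a grey tapered post 10 mm thick standing on one end (20 mm to the point's +y). Site on its middle line 14 mm above its underside, z up, long side along its y. Grasp across its 24 mm sides (along x); the body is 17 mm high at both ends and 10 mm in the middle. May be absent
- post_block_4_mid (a point): post-type clamp block, 23 x 66 x 27 mm, black-brown with a grey tapered post 10 mm thick standing on one end (20 mm to the point's +y). Site on its middle line 14 mm above its underside, z up, long side along its y. Grasp across its 24 mm sides (along x); the body is 17 mm high at both ends and 10 mm in the middle. May be absent
Not all that is in view belongs to the job. What is shaped like the part that bears post_block_4_mid but pink or yellow is not meant.

How it is judged:
By the outcome, as a careful person would: the job done as asked, in the order asked, and still so for the second after the job is handed in, with the robot touching nothing.
Of post_block_1, post_block_2, post_block_3, post_block_4 only 2 to 4 are there at a start; the rules pass over those that are not, and their reading is None.
At some moment in a run one of post_block_1, post_block_2, post_block_3, post_block_4 may be knocked a few centimetres aside while the robot is not near it.
It also fails if it takes over 210 s, if anything falls off the work surface, if the arm or the gripper's body presses on something with over 40 N, if the wrist force passes 120 N, or if a joint passes its speed limit or range.

## Robot

A 6-joint arm with a two-finger parallel gripper is mounted at the origin on a cart in front of the work surface, level with it; the furniture and walls round the work are solid. World frame = base frame: x ahead of the robot, y to its left, z up, the work surface at z = 0. Lengths are in mm, angles in rad, forces in N, time in s.
With the tool pointing down it reaches from about 250 to 775 mm from the base axis. Payload 8.9 kg.
Tool frame: the origin (TCP) lies at the very end of the fingers, on their centre line; the grasp point (between the pads) lies arm.grip_point_offset behind it (arm.grip_point_offset is the distance from the TCP to the grasp point, in mm); z points along the fingers, y is the direction in which the jaws open and shut (so a half turn about z gives the same grasp; the last joint's range is limited). The gripper opens to 85 mm and grips with 20 to 120 N. Pads are 22 mm wide; open, the fingers measure 114 mm over their backs; the gripper's body (76 mm by 85 mm) begins 54 mm behind the grasp point. The pads swing forward as they close: fully open they stand 13 mm farther back than shut.
Start: joints at [1.202, 0.291, -0.153, 1.127, 0, 1.431], TCP at [119.58, 511.199, 231.305] pointing down, gripper open.
Joint ranges: [-2.52, 2.52], [-0.91, 1.74], [-1.3, 1.37], [-1.96, 2.02], [-1.52, 1.47], [-3.14, 3.14]. Speed limits (rad/s): [2.22, 2.22, 2.79, 3.14, 3.14, 3.14].

## Interface

Orientations are given as [roll, pitch, yaw] about the fixed x, y, z axes, in that order (R = Rz(yaw) Ry(pitch) Rx(roll)).
In Python, from cell import arm, eyes, ticket, models gives the robot as it stands.
- The arm moves only by the tool drive_tool, never from a script. Its argument "moves" is one flat list of numbers, 7 for each row, row after row: the closure, from 0 (fully open) to 1 (shut), then the shift along the tool's x, y, z in units of 30 mm (1.0 is 30 mm), then the turn, a rotation vector about the tool's x, y, z in units of 5 degrees (1.0 is 5 degrees). In form: [gripper, dx, dy, dz, rx, ry, rz, gripper, dx, dy, dz, rx, ry, rz, ...]. A call has 1 to 12 rows; each row is the pose to reach, as a shift and turn from the pose measured when the call began, along the tool's axes at that moment; what a row does not reach only later rows make up. A row lasts 1/10 s, in which the tool goes at most 50 mm and 8.59 degrees, less where a joint would pass 70% of its speed; a pose out of reach is approached as far as the arm can. A call with a gripper value outside its range is refused whole. The fingers move at their own pace and stop on an object; "newtons" is the grip in N (left out, the last holds). Time passes only in rows, so rows that repeat a pose let the fingers close. It gives the time, the measured TCP pose, the force and the opening at its end, in the units of the state.
- arm.get_obs(): the state, without advancing time (a new reading comes with each control period).
- eyes.grab_frame(name): name is "scene" or "side" or "wrist"; returns (picture, depth): 384x512x3 uint8, red, green, blue; 384x512 float32, mm along the optical axis (not along the pixel's ray), 0 where there is no reading.
- eyes.get_calibration(name): a dict with "fov_y" (degrees; the focal length in pixels is half the picture's height over the tangent of half this angle, whatever the lens; pixels are square), "cx", "cy" (the principal point, pixels), "extrinsics" (4x4, takes a point from world to camera coordinates); the wrist camera has in their place "mount" (4x4, takes a point from camera to tool coordinates, whose origin is the TCP and whose axes are the flange's). Camera axes: x right, y down, z forward; pixel columns grow to the right and rows downward; lengths in mm; the calibration is good to about 2 mm. A picture is of the moment at which its call begins: read the wrist's pose just before it. get_calibration takes no time and is no camera call.
- ticket.finish_job(): hands the job in, once; it reports no verdict.
Trained networks look in the newest picture that a camera, given by its name, has taken for a name from the list of things; names that differ only in an ending like _2 or _b are one class to them, and where a whole thing is asked for, a point or a joint stands for the part that bears it (a point fixed in the world has none). Each returns a list of dicts, best first, with "score" (0 to 1); they miss things now and then, are a little off and sometimes report something else, mostly with a low value. They report only what shows in the picture. A call takes as long as a camera call. They do not tell look-alikes from the thing itself.
- models.spot_in(camera, target): "box" ([left, top, right, bottom] in pixels, round what is visible of it).
- models.regions_of(camera, target): "pixels" (384x512 bool, what is visible of it) and "box" ([left, top, right, bottom] in pixels, round what is visible of it).
- models.place_of(camera, target): "point" ([row, column] in pixels: a listed point, or the origin of a listed thing).
The state is a dict: "t": time; "q": joint angles; "qd": joint speeds; "effort": joint torques, N m; "ee_pos": TCP position; "eef_rot": TCP orientation; "wrist_force": force on the tool from outside, world axes, zero at the start; "moment": the same for the moment, N m; "gripper_width": finger opening in mm.
Only numpy, scipy, OpenCV 4.12 (cv2) and the standard library are available. Lean on these libraries where they do the work, as an engineer would, in place of code of your own. Each camera call takes 0.05 s, during which the arm holds its last target.

## Working session

There is one attempt and no reset: what is moved stays moved. The work goes in short steps, Python scripts to look and compute and a tool call to move; the robot and the scene stay as the last step left them, time stands still between calls to the robot, and variables do not carry over. Pictures are saved under pics/ and viewed, and the job is handed in when it is done.

Besides the shell and the picture viewer there is one more tool, called after "Request:" as a command line: name --argument value ..., lists and objects as JSON in quotes. drive_tool: Moves the arm, as the interface text tells. Its arguments: {"type":"object","properties":{"moves":{"type":"array","items":{"type":"number"}},"newtons":{"type":"number"}},"required":["moves"]}

```bash
ls -la; mkdir -p pics
python3 - <<'E'
from cell import arm, eyes, ticket, models
import cv2
print(arm.get_obs(), arm.grip_point_offset)
for n in ["scene","side","wrist"]:
    p,d=eyes.grab_frame(n); cv2.imwrite(f"pics/{n}0.png",p[:,:,::-1]); print(n,eyes.get_calibration(n))
E
```

```text
total 12
drwxr-xr-x  3 agent agent 4096 Dec  7 08:38 .
drwxr-xr-x 23 root  root  4096 Dec  7 08:38 ..
drwxr-xr-x  2 agent agent 4096 Dec  7 08:38 pics
{'t': 0.0, 'q': array([ 1.20169970e+00,  2.91260850e-01, -1.54153955e-01,  1.12672730e+00,
       -1.28889247e-05,  1.43147786e+00]), 'qd': array([ 2.07999925e-04,  1.57255488e-04,  2.32015037e-04, -1.31707431e-03,
        1.35455746e-05, -3.56439132e-06]), 'effort': array([-1.96808410e-04, -5.37151659e+01,  3.31366789e+01,  1.61305169e-02,
       -1.90368451e-04, -1.39080026e-05]), 'ee_pos': array([119.41502784, 510.76067098, 230.73210859]), 'eef_rot': array([-3.14025812e+00, -1.74122171e-04,  2.91181438e+00]), 'wrist_force': array([ 0.22575672, -0.61218534,  0.01396323]), 'moment': array([ 0.0090633 ,  0.00047299, -0.03702582]), 'gripper_width': 85.1767685709358} 18.700000000000003
scene {'fov_y': 44.82812524945038, 'cx': 252.57306243573476, 'cy': 191.29051190207903, 'extrinsics': array([[-7.25957735e-01, -6.87722736e-01,  4.77555736e-03,
         3.69617546e+02],
       [-2.71169199e-01,  2.79850166e-01, -9.20951220e-01,
         2.
[... 364 characters left out ...]
+02],
       [-1.96090965e-01, -3.62553093e-01, -9.11100208e-01,
         1.95170281e+02],
       [ 4.86784263e-01,  7.70577000e-01, -4.11402684e-01,
         1.05382991e+03],
       [ 0.00000000e+00,  0.00000000e+00,  0.00000000e+00,
         1.00000000e+00]])}
wrist {'fov_y': 68.96829870382959, 'cx': 251.86355977630862, 'cy': 189.53691203397509, 'mount': array([[ 7.01361270e-04, -9.64251589e-01, -2.64987512e-01,
         6.60822606e+01],
       [ 9.99999710e-01,  7.54982315e-04, -1.00502206e-04,
        -3.71375778e-01],
       [ 2.96970297e-04, -2.64987365e-01,  9.64251839e-01,
        -1.41650133e+02],
       [ 0.00000000e+00,  0.00000000e+00,  0.00000000e+00,
         1.00000000e+00]])}
```

View pics/scene0.png

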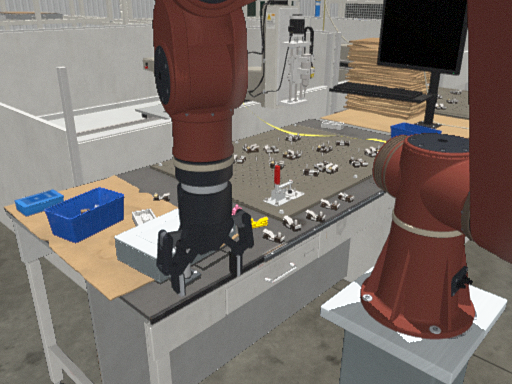

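View pics/side0.png

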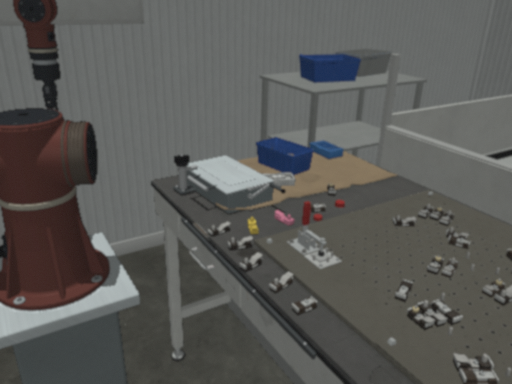

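View pics/wrist0.png

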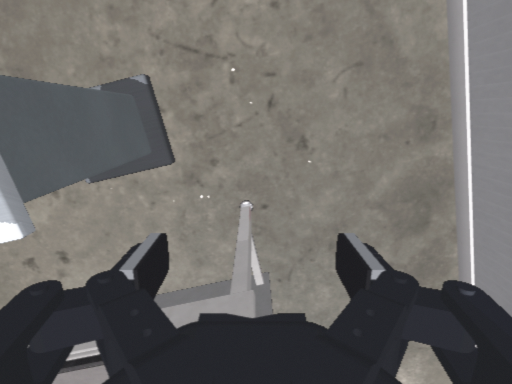

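```bash
cat > h.py <<'E'
from cell import arm, eyes, ticket, models
import numpy as np, cv2
from scipy.spatial.transform import Rotation as R
np.set_printoptions(precision=3,suppress=True)
def T_tool():
    o=arm.get_obs(); T=np.eye(4); T[:3,:3]=R.from_euler('xyz',o['eef_rot']).as_matrix(); T[:3,3]=o['ee_pos']; return T
def cam2world(n,Tt=None):
    c=eyes.get_calibration(n)
    return (Tt@c['mount']) if n=='wrist' else np.linalg.inv(c['extrinsics'])
def K(n):
    c=eyes.get_calibration(n); return 192/np.tan(np.radians(c['fov_y']/2)),c['cx'],c['cy']
def ray(n,r,c,Tt=None):
    f,cx,cy=K(n); M=cam2world(n,Tt); d=M[:3,:3]@np.array([(c-cx)/f,(r-cy)/f,1.]); return M[:3,3],d
def atz(n,r,c,z,Tt=None):
    o,d=ray(n,r,c,Tt); return o+d*(z-o[2])/d[2]
def cloud(n,D,Tt=None):
    f,cx,cy=K(n); M=cam2world(n,Tt); v,u=np.mgrid[0:384,0:512]
    P=np.stack([(u-cx)/f*D,(v-cy)/f*D,D],-1)@M[:3,:3].T+M[:3,3]; P[D==0]=np.nan; return P
def proj(n,p,Tt=None):
    f,cx,cy=K(n); q=np.linalg.inv(cam2world(n,Tt))@np.append(p,1); return (q[1]/q[2]*f+cy,q[0]/q[2]*f+cx)
def grab(n,fn=None,scale=1):
    Tt=T_tool(); p,D=eyes.grab_frame(n)
    if fn: cv2.imwrite('pics/'+fn,cv2.resize(p[:,:,::-1],None,fx=scale,fy=scale,interpolation=cv2.INTER_CUBIC))
    return p,D,Tt
def st():
    o=arm.get_obs(); print('t',round(o['t'],2),o['ee_pos'],o['eef_rot'],'F',o['wrist_force'],'w',round(o['gripper_width'],1),'q',o['q']); return o
def delta(pos,rpy):
    """units for a row to reach pos,rpy"""
    T=T_tool(); d=T[:3,:3].T@(np.array(pos,float)-T[:3,3])/30
    rv=(R.from_matrix(T[:3,:3]).inv()*R.from_euler('xyz',rpy)).as_rotvec(degrees=True)/5
    return d,rv
E
python3 - <<'E'
from h import *
for n in ["side","scene"]:
    p,D,T=grab(n); P=cloud(n,D,T)
    for t in ["case","knob_grip","lid_bar","knee_pin","flat_block_mid","post_block_1_mid"]:
        for o in models.place_of(n,t)[:8]:
            r,c=o['point']; i,j=int(round(r)),int(round(c)); print(n,t,round(o['score'],2),np.array([r,c]),P[min(i,383),min(j,511)],atz(n,r,c,14,T))
E
```

```text
side case 0.61 [188.7 229.1] [515.583  98.076  74.791] [581.808 220.754  14.   ]
side knob_grip 0.68 [157.1 183. ] [452.846 290.748 124.502] [567.978 573.58   14.   ]
side lid_bar 0.93 [180.7 195.5] [451.418 191.832  78.508] [512.621 335.073  14.   ]
side knee_pin 0.51 [188.2 278.6] [650.13   31.442  75.757] [729.108 145.999  14.   ]
side flat_block_mid 0.55 [303.9 302.6] [ 431.385 -388.073   16.572] [ 432.966 -384.825   14.   ]
side flat_block_mid 0.5 [156.6 179.4] [439.117 290.228 126.973] [557.879 585.311  14.   ]
side post_block_1_mid 0.54 [241.2 241.2] [446.235 -97.179  16.413] [448.232 -94.778  14.   ]
scene case 0.83 [249.6 175.1] [143.362 549.466 307.565] [561.393 246.655  14.   ]
scene flat_block_mid 0.61 [197.8 346.3] [ 421.474 -364.895   14.402] [ 422.156 -367.835   14.   ]
scene post_block_1_mid 0.68 [223.  294.8] [420.103 -88.643  21.273] [429.343 -99.708  14.   ]
```

Run:
```python
import cv2
p=cv2.imread('pics/side0.png'); cv2.imwrite('pics/side0c.png',cv2.resize(p[130:330,140:370],None,fx=3.4,fy=3,interpolation=cv2.INTER_CUBIC))
```

```text
(no output)
```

View pics/side0c.png

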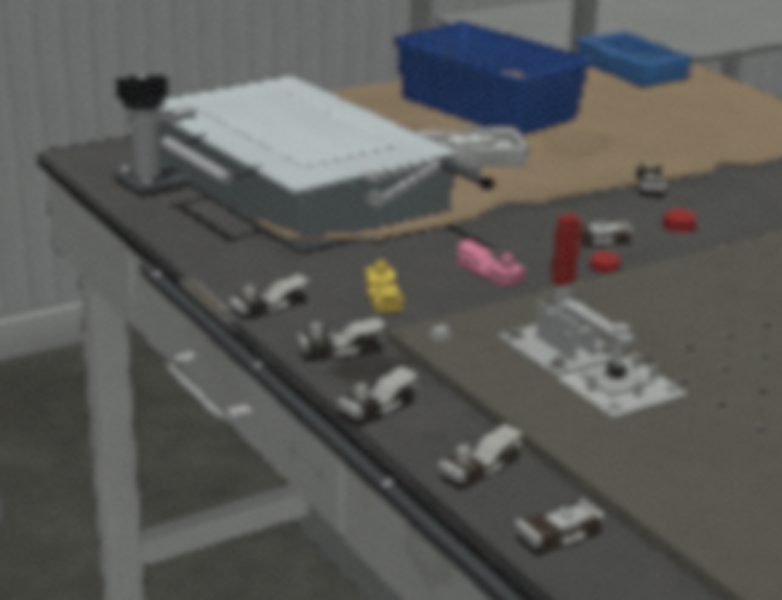

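Run:
```python
from h import *
p,D,T=grab("side"); P=cloud("side",D,T)
m=models.regions_of("side","case")
for o in m[:2]:
    print(o['score'],o['box'],o['pixels'].sum())
    Q=P[o['pixels']]; Q=Q[(Q[:,2]>60)&(Q[:,2]<85)]; print(len(Q),np.nanmedian(Q,0),cv2.minAreaRect(Q[:,:2].astype(np.float32)))
m=models.regions_of("side","lid")
for o in m[:2]:
    print(o['score'],o['box'],o['pixels'].sum())
    Q=P[o['pixels']]; Q=Q[(Q[:,2]>60)&(Q[:,2]<85)]; print(len(Q),np.nanmedian(Q,0),cv2.minAreaRect(Q[:,:2].astype(np.float32)))
# target view pose: above case
for tgt,rpy in [((430,190,300),(np.pi,0,np.pi)),((430,190,300),(np.pi,0,0))]:
    print(delta(tgt,rpy))
```

```text
0.89 [185.3, 154.5, 271.6, 194.1] 1992
1923 [558.043 194.316  75.23 ] ((552.3208618164062, 214.99945068359375), (221.91342163085938, 295.47064208984375), 7.564785957336426)
(array([-12.514,  -8.068,  -2.291]), array([ 0.   , -0.001, -2.634]))
(array([-12.514,  -8.068,  -2.291]), array([-0.001, -0.001, 33.366]))
```

Request:
drive_tool --moves '[0, -12.5, -8.1, -2.3, 0, 0, -4, 0, -12.5, -8.1, -2.3, 0, 0, -4, 0, -12.5, -8.1, -2.3, 0, 0, -4, 0, -12.5, -8.1, -2.3, 0, 0, -4, 0, -12.5, -8.1, -2.3, 0, 0, -4, 0, -12.5, -8.1, -2.3, 0, 0, -4, 0, -12.5, -8.1, -2.3, 0, 0, -4, 0, -12.5, -8.1, -2.3, 0, 0, -4, 0, -12.5, -8.1, -2.3, 0, 0, -4, 0, -12.5, -8.1, -2.3, 0, 0, -4, 0, -12.5, -8.1, -2.3, 0, 0, -4, 0, -12.5, -8.1, -2.3, 0, 0, -4]'

```text
t: 2.2
ee_pos: [428.7, 189.5, 300.1]
eef_rot: [3.141, -0.001, -3.023]
wrist_force: [-0.0, 0.8, 0.6]
gripper_width: 85.5
```

Run:
```python
from h import *
p,D,T=grab("wrist","w1.png",1.5); np.savez('w1.npz',D=D,T=T); P=cloud("wrist",D,T)
st()
for t in ["case","knob_grip","lid_bar","knee_pin"]:
    for o in models.place_of("wrist",t)[:3]:
        r,c=o['point']; i,j=int(round(r)),int(round(c)); print(t,round(o['score'],2),np.array([r,c]),P[min(max(i,0),383),min(max(j,0),511)])
```

```text
t 2.25 [428.441 189.914 300.087] [ 3.141 -0.001 -3.021] F [ 0.145 -0.13  -0.272] w 85.4 q [ 0.261  0.153 -0.151  1.268  0.     0.141]
case 0.88 [242.6 262.7] [539.728 218.275  75.449]
knob_grip 0.63 [198.4 342.4] [446.535 298.18  126.09 ]
knob_grip 0.63 [144.   63.1] [442.767 -99.47   12.455]
lid_bar 0.71 [181.4 246.2] [451.676 183.66   76.065]
```

View pics/w1.png

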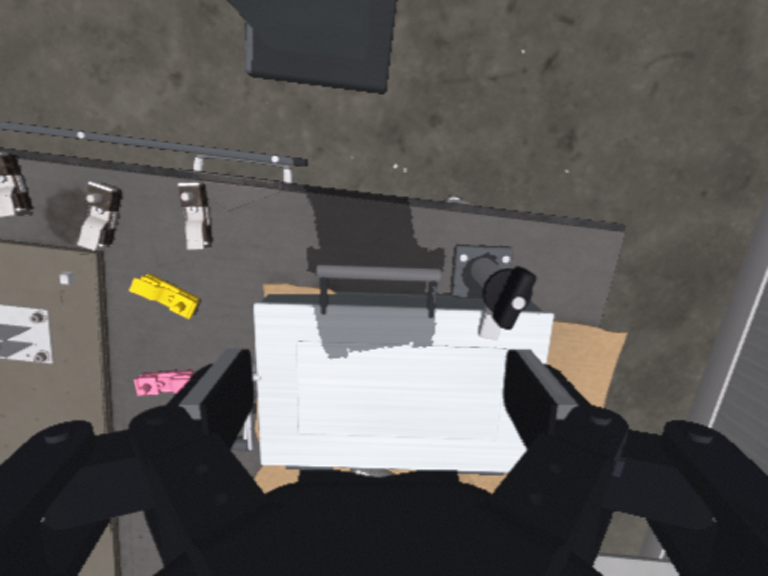

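Run:
```python
from h import *
z=np.load('w1.npz'); P=cloud("wrist",z['D'],z['T']).reshape(-1,3)
m=(abs(P[:,0]-445)<60)&(abs(P[:,1]-295)<60)&(P[:,2]>112)&(P[:,2]<145); Q=P[m]
print(len(Q),Q.mean(0),Q[:,2].max(),cv2.minAreaRect(Q[:,:2].astype(np.float32)))
m=(P[:,2]>63)&(P[:,2]<72+8)&(P[:,0]>440)&(P[:,0]<700)&(P[:,1]>0)&(P[:,1]<345); Q=P[m]; print(len(Q),np.median(Q,0),cv2.minAreaRect(Q[:,:2].astype(np.float32)))
# bar: 
q=P[(P[:,0]>440)&(P[:,0]<475)&(P[:,1]>110)&(P[:,1]<260)&(P[:,2]>65)&(P[:,2]<82)]
b=q
print('bar',len(b),b.mean(0),cv2.minAreaRect(b[:,:2].astype(np.float32)))
# lid plane
img=z['D']; 
for rc in [(205,180),(300,180),(215,360),(300,330)]:
    print(rc,cloud("wrist",z['D'],z['T'])[rc])
```

```text
604 [448.253 299.416 124.34 ] 129.77252503885347 ((449.6296691894531, 300.98297119140625), (13.896337509155273, 49.60405349731445), 75.72147369384766)
19287 [561.526 206.271  73.75 ] ((556.687744140625, 204.89645385742188), (220.97401428222656, 292.19073486328125), 4.528425216674805)
bar 836 [454.346 194.134  74.374] ((461.9889831542969, 192.2699432373047), (32.00297546386719, 111.11503601074219), 3.4571752548217773)
(205, 180) [497.403  96.579  73.03 ]
(300, 180) [650.784 104.593  73.229]
(215, 360) [481.807 347.709  73.733]
(300, 330) [624.001 333.273  72.264]
```

Run:
```python
from h import *
z=np.load('w1.npz'); P=cloud("wrist",z['D'],z['T'])
M=(P[...,2]>68)&(P[...,2]<78)
# side edges per row 210..300, left edge & front edge
L=[];F=[];Rr=[]
for c in list(range(175,208))+list(range(298,318))+list(range(350,364)):
    rows=[r for r in range(190,225) if M[r:r+6,c].all()]
    if rows: F.append(P[rows[0],c])
for r in range(215,240):
    cs=[c for c in range(150,200) if M[r,c:c+6].all()]
    if cs: L.append(P[r,cs[0]])
    cs=[c for c in range(380,340,-1) if M[r,c-6:c].all()]
    if cs: Rr.append(P[r,cs[0]-1])
for n,a in (('F',F),('L',L),('R',Rr)):
    a=np.array(a)[:,:2].astype(np.float32); vx,vy,x0,y0=cv2.fitLine(a,cv2.DIST_HUBER,0,0.01,0.01).ravel(); print(n,len(a),np.degrees(np.arctan2(vy,vx)),x0,y0, a[:3])
B=[]
for c in range(215,292,3):
    col=[r for r in range(172,192) if 68<P[r,c,2]<80]
    if col: B.append(P[col].mean(0))
B=np.array(B); print(len(B),B.mean(0),B[0],B[-1]); print(np.degrees(np.arctan2(*np.polyfit(B[:,1],B[:,0],1)[:1],1)))
```

```text
F 67 -85.21719 484.15283 207.553 [[493.366  88.723]
 [494.314  90.419]
 [494.461  91.588]]
L 25 2.1796644 534.7573 84.254105 [[514.391  81.787]
 [516.058  81.742]
 [517.201  82.037]]
R 24 4.7321706 498.2197 359.4189 [[481.093 358.124]
 [482.968 359.072]
 [483.755 358.404]]
26 [[ 515.62  -202.171   12.088]
 [ 515.295 -200.26    12.471]
 [ 515.527 -199.747   11.276]
 ...
 [ 515.413 1307.617 -720.424]
 [     nan      nan      nan]
 [ 514.    1313.117 -717.352]] [[ 518.616 -202.508   12.095]
 [ 518.347 -200.735   12.32 ]
 [ 518.425 -199.847   11.544]
 ...
 [ 522.958 1309.835 -719.768]
 [     nan      nan      nan]
 [ 521.335 1314.189 -715.533]] [[ 520.303 -202.762   12.023]
 [ 520.032 -200.982   12.254]
 [ 520.024 -199.863   11.738]
 ...
 [ 527.117 1310.758 -719.08 ]
 [     nan      nan      nan]
 [ 525.444 1314.843 -714.573]]Traceback (most recent call last):
  File "<stdin>", line 20, in <module>
    raise TypeError("expected 1D vector for x")
TypeError: expected 1D vector for x
```

Request:
drive_tool --moves '[0, -1.14, 3.59, 4, 0, 0, -18, 0, -1.14, 3.59, 4, 0, 0, -18, 0, -1.14, 3.59, 4, 0, 0, -18, 0, -1.14, 3.59, 4, 0, 0, -18, 0, -1.14, 3.59, 4, 0, 0, -18, 0, -1.14, 3.59, 4, 0, 0, -18, 0, -1.14, 3.59, 4, 0, 0, -18, 0, -1.14, 3.59, 4, 0, 0, -18, 0, -1.14, 3.59, 4, 0, 0, -18, 0, -1.14, 3.59, 4, 0, 0, -18, 0, -1.14, 3.59, 4, 0, 0, -18, 0, -1.14, 3.59, 4, 0, 0, -18]'

```text
t: 3.65
ee_pos: [449.0, 301.7, 180.3]
eef_rot: [3.141, 0.0, -1.448]
wrist_force: [-0.3, -0.5, 1.0]
gripper_width: 85.5
```

Run:
```python
from h import *
st(); print(delta((449.4,300.9,109),(np.pi,0,-.25)))
```

```text
t 3.65 [448.988 301.655 180.313] [ 3.141  0.    -1.448] F [-0.332 -0.471  1.008] w 85.5 q [ 0.456  0.354 -0.201  1.016  0.    -1.238]
(array([ 0.027, -0.011,  2.377]), array([  0.002,   0.003, -13.724]))
```

Request:
drive_tool --moves '[0, 0.03, 0, 0, 0, 0, -13.7, 0, 0.03, 0, 0, 0, 0, -13.7, 0, 0.03, 0, 0, 0, 0, -13.7, 0, 0.03, 0, 0, 0, 0, -13.7, 0, 0.03, 0, 0, 0, 0, -13.7, 0, 0.03, 0, 0, 0, 0, -13.7, 0, 0.03, 0, 0, 0, 0, -13.7, 0, 0.03, 0, 0, 0, 0, -13.7, 0, 0.03, 0, 0.8, 0, 0, -13.7, 0, 0.03, 0, 1.6, 0, 0, -13.7, 0, 0.03, 0, 2.3, 0, 0, -13.7, 0, 0.03, 0, 2.3, 0, 0, -13.7]'

```text
t: 4.85
ee_pos: [447.0, 300.2, 108.9]
eef_rot: [3.139, 0.004, -0.254]
wrist_force: [0.0, 0.0, 0.1]
gripper_width: 85.2
```

Request:
drive_tool --moves '[1, 0, 0, 0, 0, 0, 0, 1, 0, 0, 0, 0, 0, 0, 1, 0, 0, 0, 0, 0, 0, 1, 0, 0, 0, 0, 0, 0, 1, 0, 0, 0, 0, 0, 0, 1, 0, 0, 0, 0, 0, 0]' --newtons 30

```text
t: 5.45
ee_pos: [448.2, 302.7, 110.1]
eef_rot: [-3.139, 0.003, -0.253]
wrist_force: [0.9, 11.2, 0.3]
gripper_width: 13.1
```

Run:
```python
from h import *
st()
p,D,T=grab("side"); cv2.imwrite('pics/s2.png',cv2.resize(p[100:260,140:320,::-1],None,fx=4,fy=3.7,interpolation=cv2.INTER_CUBIC))
```

```text
t 5.45 [448.164 302.744 110.057] [-3.139  0.003 -0.253] F [ 0.885 11.171  0.338] w 13.1 q [ 0.456  0.419 -0.305  0.848  0.004 -2.432]
```

View pics/s2.png

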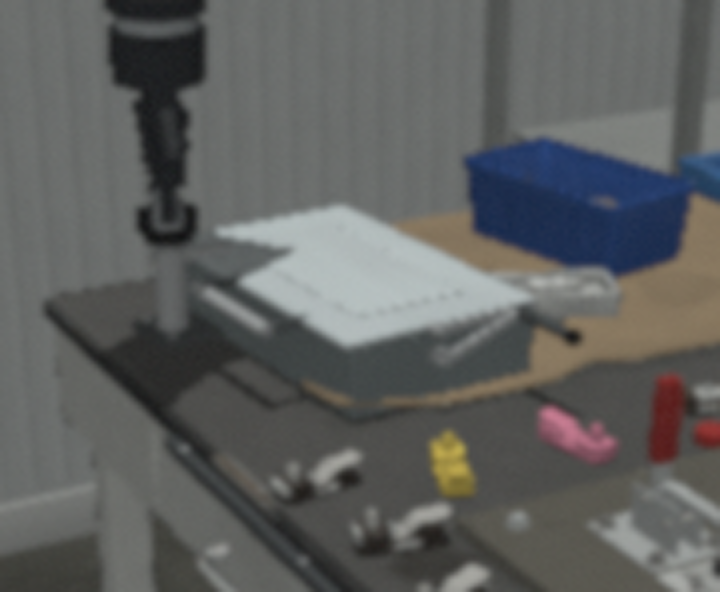

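Request:
drive_tool --moves '[1, 0, 0, 0, 0, 0, 1.5, 1, 0, 0, 0, 0, 0, 3, 1, 0, 0, 0, 0, 0, 4.5, 1, 0, 0, 0, 0, 0, 6, 1, 0, 0, 0, 0, 0, 7.5, 1, 0, 0, 0, 0, 0, 9, 1, 0, 0, 0, 0, 0, 10.5, 1, 0, 0, 0, 0, 0, 12, 1, 0, 0, 0, 0, 0, 13.5, 1, 0, 0, 0, 0, 0, 15, 1, 0, 0, 0, 0, 0, 16.5, 1, 0, 0, 0, 0, 0, 18]'

```text
t: 6.7
ee_pos: [449.4, 303.9, 110.2]
eef_rot: [3.14, 0.006, -1.829]
wrist_force: [5.0, 6.5, -9.5]
gripper_width: 13.3
```

Run:
```python
from h import *
st();print(arm.get_obs()['moment'])
```

```text
t 6.7 [449.449 303.9   110.161] [ 3.14   0.006 -1.829] F [ 5.046  6.522 -9.513] w 13.3 q [ 0.457  0.419 -0.303  0.846  0.005 -0.856]
[ 1.131 -1.13   0.088]
```

Request:
drive_tool --moves '[1, 0, 0, 0, 0, 0, 1.5, 1, 0, 0, 0, 0, 0, 3, 1, 0, 0, 0, 0, 0, 4.5, 1, 0, 0, 0, 0, 0, 6, 1, 0, 0, 0, 0, 0, 7.5, 1, 0, 0, 0, 0, 0, 9, 1, 0, 0, 0, 0, 0, 10.5, 1, 0, 0, 0, 0, 0, 12, 1, 0, 0, 0, 0, 0, 13.5, 1, 0, 0, 0, 0, 0, 15, 1, 0, 0, 0, 0, 0, 16.5, 1, 0, 0, 0, 0, 0, 18]'

```text
t: 7.9
ee_pos: [450.5, 302.7, 110.1]
eef_rot: [3.138, 0.001, 2.877]
wrist_force: [4.9, -6.1, -4.5]
gripper_width: 13.0
```

Run:
```python
from h import *
st();print(arm.get_obs()['moment'])
```

```text
t 7.9 [450.469 302.733 110.099] [3.138 0.001 2.877] F [ 4.86  -6.088 -4.516] w 13.0 q [ 0.456  0.419 -0.303  0.845  0.002  0.72 ]
[-1.188 -1.085  0.078]
```

Request:
drive_tool --moves '[1, 0, 0, 0, 0, 0, 1.2, 1, 0, 0, 0, 0, 0, 2.4, 1, 0, 0, 0, 0, 0, 3.2, 1, 0, 0, 0, 0, 0, 3.8, 1, 0, 0, 0, 0, 0, 4.3, 1, 0, 0, 0, 0, 0, 4.6, 1, 0, 0, 0, 0, 0, 4.6]'

```text
t: 8.6
ee_pos: [450.5, 302.3, 110.2]
eef_rot: [3.139, 0.0, 2.477]
wrist_force: [-0.0, -4.2, -0.2]
gripper_width: 13.2
```

Run:
```python
from h import *
st();print(arm.get_obs()['moment'])
```

```text
t 8.6 [450.454 302.319 110.173] [3.139 0.    2.477] F [-0.037 -4.161 -0.175] w 13.2 q [ 0.456  0.419 -0.303  0.846  0.001  1.121]
[-0.931 -0.204  1.62 ]
```

Request:
drive_tool --moves '[0, 0, 0, 0, 0, 0, 0, 0, 0, 0, 0, 0, 0, 0, 0, 0, 0, 0, 0, 0, 0, 0, 0, 0, -1.2, 0, 0, 0, 0, 0, 0, -2.4, 0, 0, 0, 0, -1.2, -1.4, -2.4, 0, 0, 3, 0, -2.29, -2.78, -2.4, 0, 0, 9.4, 0, -2.29, -2.78, -2.4, 0, 0, 9.4, 0, -2.29, -2.78, -2.4, 0, 0, 9.4, 0, -2.29, -2.78, -2.4, 0, 0, 9.4, 0, -2.29, -2.78, -2.4, 0, 0, 9.4, 0, -2.29, -2.78, -2.4, 0, 0, 9.4]'

```text
t: 9.8
ee_pos: [453.1, 194.2, 182.1]
eef_rot: [3.139, -0.002, 1.655]
wrist_force: [1.1, 0.0, -0.6]
gripper_width: 85.3
```

Run:
```python
from h import *
st(); print(delta((453.1,194.4,57),(np.pi,0,1.655)))
p,D,T=grab("wrist","w3.png",1.5); np.savez('w3.npz',D=D,T=T);P=cloud("wrist",D,T)
for o in models.regions_of("wrist","lid_bar")[:1]:
    pass
Q=P.reshape(-1,3); m=(abs(Q[:,2]-74)<8)
ex=np.array([.9965,.0837]);ey=np.array([-.0837,.9965]); c=np.array([573.8,226.6])
L=(Q[:,:2]-c)@np.stack([ex,ey],1)
b=m&(L[:,0]<-112)&(L[:,0]>-140)&(abs(L[:,1])<110)
print(b.sum(),L[b].min(0),L[b].max(0),np.median(L[b],0), np.median(Q[b],0), Q[b][:,2].max())
for o in models.place_of("wrist","lid_bar")[:3]: print(o, P[int(o['point'][0]),int(o['point'][1])])
```

```text
t 9.8 [453.136 194.171 182.1  ] [ 3.139 -0.002  1.655] F [ 1.059  0.015 -0.576] w 85.3 q [ 0.255  0.263 -0.327  0.978  0.002  1.742]
(array([-0.002, -0.012,  4.17 ]), array([ 0.032, -0.027,  0.001]))
1605 [-131.085  -80.397] [-112.003   69.189] [-122.672  -17.149] [453.026 199.379  74.956] 81.97676510194714
{'point': [187.2, 250.1], 'score': 0.58} [452.445 195.014  76.09 ]
```

View pics/w3.png

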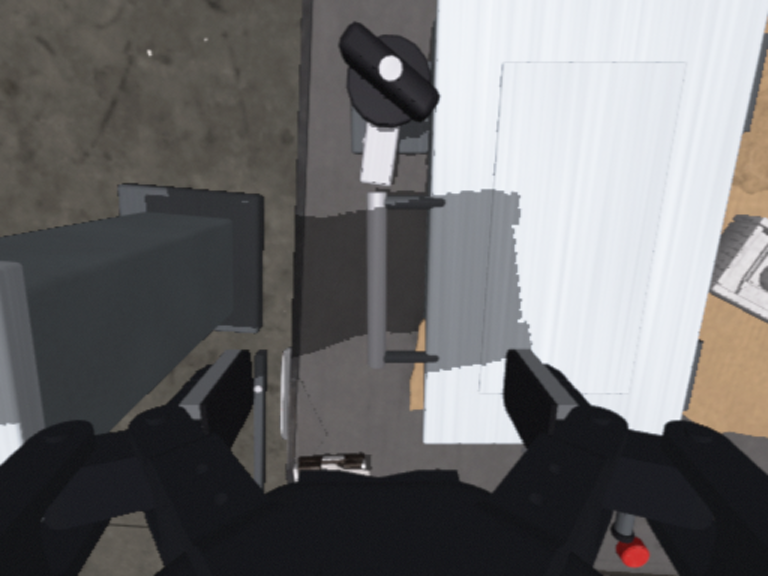

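Request:
drive_tool --moves '[0.74, 0, 0, 1, 0, 0, 0, 0.74, 0, 0, 1.5, 0, 0, 0, 0.74, 0, 0, 1.5, 0, 0, 0, 0.74, 0, 0, 1.5, 0, 0, 0, 0.74, 0, 0, 1.5, 0, 0, 0]'

```text
t: 10.45
ee_pos: [453.8, 194.5, 137.9]
eef_rot: [3.138, -0.002, 1.659]
wrist_force: [-0.1, -0.8, 0.3]
gripper_width: 22.4
```

Run:
```python
from h import *
st(); print(delta((453.1,195,60),(np.pi,0,1.655)))
p,D,T=grab("wrist","w4.png",1.5)
```

```text
t 10.45 [453.768 194.53  137.937] [ 3.138 -0.002  1.659] F [-0.132 -0.791  0.346] w 22.4 q [ 0.256  0.305 -0.396  0.866  0.002  1.738]
(array([ 0.011, -0.031,  2.598]), array([ 0.045, -0.027,  0.047]))
```

View pics/w4.png

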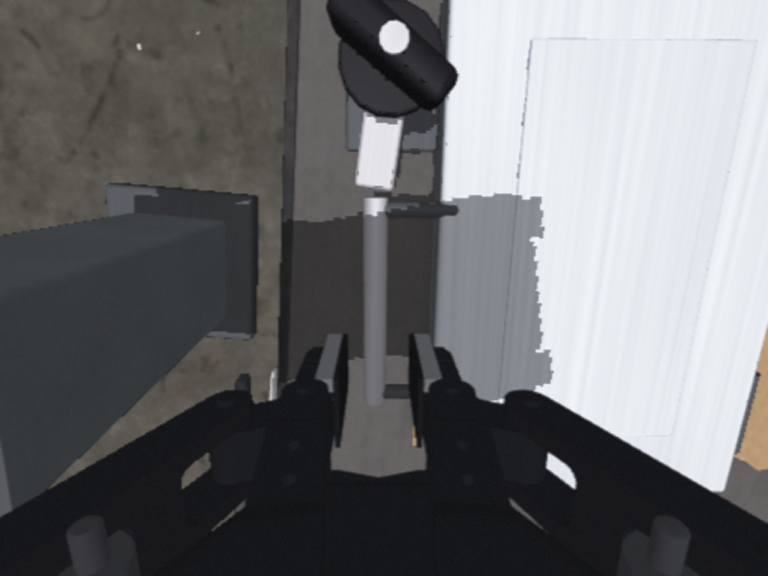

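Request:
drive_tool --moves '[0.74, 0, -0.03, 1, 0, 0, 0, 0.74, 0, -0.03, 1.8, 0, 0, 0, 0.74, 0, -0.03, 2.2, 0, 0, 0, 0.74, 0, -0.03, 2.58, 0, 0, 0, 0.74, 0, -0.03, 2.58, 0, 0, 0]'

```text
t: 11.0
ee_pos: [452.8, 194.6, 59.9]
eef_rot: [3.139, -0.002, 1.659]
wrist_force: [-0.6, 0.4, -1.3]
gripper_width: 22.1
```

Request:
drive_tool --moves '[1, 0, 0, 0, 0, 0, 0, 1, 0, 0, 0, 0, 0, 0, 1, 0, 0, 0, 0, 0, 0, 1, 0, 0, 0, 0, 0, 0]' --newtons 40

```text
t: 11.4
ee_pos: [452.4, 194.6, 60.5]
eef_rot: [3.139, -0.002, 1.659]
wrist_force: [-5.1, -2.1, 7.5]
gripper_width: 10.3
```

Run:
```python
from h import *
st()
r=208;a0=0.019
import math
z0=arm.get_obs()['ee_pos'][2]
prev=(0,0)
for i in range(0,27):
    a=a0+1.455*i/26
    print(i, round(r*(math.cos(a0)-math.cos(a))/30,2), round(-r*(math.sin(a)-math.sin(a0))/30,2))
p,D,T=grab("side"); cv2.imwrite('pics/s5.png',cv2.resize(p[100:260,140:320,::-1],None,fx=4,fy=3.7,interpolation=cv2.INTER_CUBIC))
```

```text
t 11.4 [452.449 194.61   60.526] [ 3.139 -0.002  1.659] F [-5.103 -2.07   7.455] w 10.3 q [ 0.256  0.399 -0.497  0.672  0.002  1.739]
0 0.0 -0.0
1 0.02 -0.39
2 0.06 -0.77
3 0.12 -1.16
4 0.2 -1.54
5 0.31 -1.91
6 0.43 -2.28
7 0.58 -2.64
8 0.74 -2.99
9 0.92 -3.33
10 1.13 -3.66
11 1.35 -3.98
12 1.59 -4.28
13 1.84 -4.58
14 2.11 -4.85
15 2.4 -5.12
16 2.7 -5.36
17 3.01 -5.59
18 3.34 -5.8
19 3.68 -5.99
20 4.03 -6.16
21 4.38 -6.32
22 4.75 -6.45
23 5.12 -6.56
24 5.5 -6.65
25 5.88 -6.72
26 6.26 -6.77
```

View pics/s5.png

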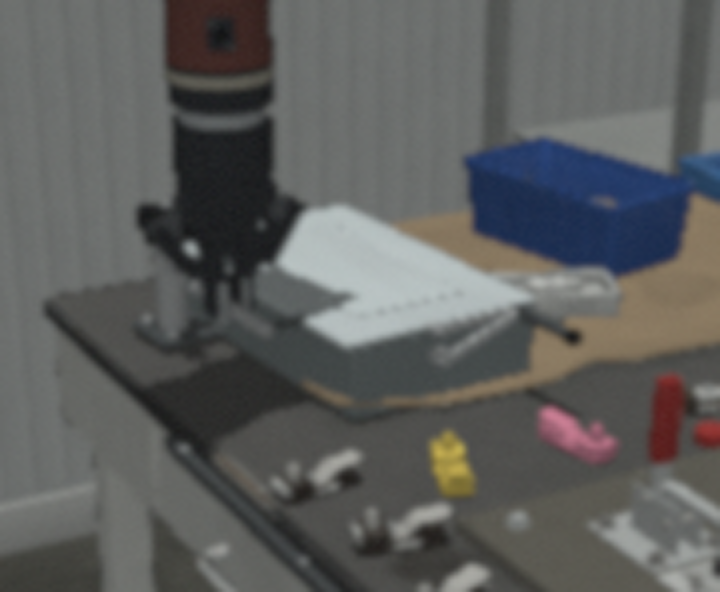

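Request:
drive_tool --moves '[1, 0, 0.02, -0.39, 0, 0, 0, 1, 0, 0.06, -0.77, 0, 0, 0, 1, 0, 0.12, -1.16, 0, 0, 0, 1, 0, 0.2, -1.54, 0, 0, 0, 1, 0, 0.31, -1.91, 0, 0, 0, 1, 0, 0.43, -2.28, 0, 0, 0, 1, 0, 0.58, -2.64, 0, 0, 0, 1, 0, 0.74, -2.99, 0, 0, 0, 1, 0, 0.92, -3.33, 0, 0, 0, 1, 0, 1.13, -3.66, 0, 0, 0]'

```text
t: 12.45
ee_pos: [484.6, 197.2, 171.0]
eef_rot: [-3.141, -0.002, 1.66]
wrist_force: [-7.5, 0.2, -1.2]
gripper_width: 10.2
```

Run:
```python
from h import *
st()
p,D,T=grab("side"); cv2.imwrite('pics/s6.png',cv2.resize(p[60:260,140:320,::-1],None,fx=3.4,fy=3,interpolation=cv2.INTER_CUBIC))
```

```text
t 12.45 [484.573 197.248 170.956] [-3.141 -0.002  1.66 ] F [-7.466  0.196 -1.171] w 10.2 q [ 0.245  0.329 -0.264  0.977  0.003  1.727]
```

View pics/s6.png

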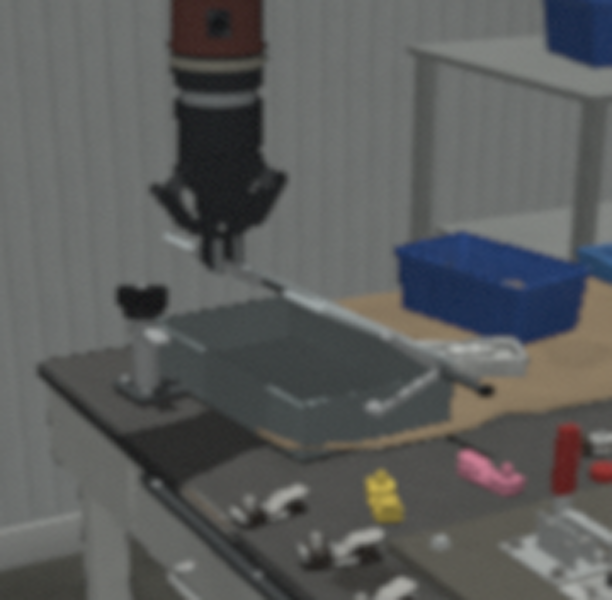

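Request:
drive_tool --moves '[1, 0, 0.22, -0.32, 0, 0, 0, 1, 0, 0.46, -0.62, 0, 0, 0, 1, 0, 0.71, -0.92, 0, 0, 0, 1, 0, 0.98, -1.19, 0, 0, 0, 1, 0, 1.27, -1.46, 0, 0, 0, 1, 0, 1.57, -1.7, 0, 0, 0, 1, 0, 1.88, -1.93, 0, 0, 0, 1, 0, 2.21, -2.14, 0, 0, 0, 1, 0, 2.55, -2.33, 0, 0, 0, 1, 0, 2.9, -2.5, 0, 0, 0, 1, 0, 3.25, -2.66, 0, 0, 0, 1, 0, 3.62, -2.79, 0, 0, 0]'

```text
t: 13.7
ee_pos: [594.0, 206.4, 258.1]
eef_rot: [3.14, -0.002, 1.659]
wrist_force: [-5.8, -1.9, 5.3]
gripper_width: 10.4
```

Run:
```python
from h import *
o=st()
import math
h=np.array([660.3,211.8]); ex=np.array([.9965,.0837])
hx=(h-o['ee_pos'][:2])@ex; print(hx, o['ee_pos'][2]+10.7-67, math.hypot(hx,o['ee_pos'][2]+10.7-67), math.atan2(o['ee_pos'][2]+10.7-67,hx)-.019)
```

```text
t 13.7 [594.048 206.379 258.086] [ 3.14  -0.002  1.659] F [-5.808 -1.869  5.29 ] w 10.4 q [0.217 0.482 0.205 1.291 0.002 1.7  ]
66.47340027572943 201.78604769855525 212.45310539039187 1.2335672460701221
```

Request:
drive_tool --moves '[1, 0, 0.37, -0.1, 0, 0, 0, 1, 0, 0.75, -0.18, 0, 0, 0, 1, 0, 1.0, -0.22, 0, 0, 0, 1, 0, 1.2, -0.25, 0, 0, 0, 1, 0, 1.35, -0.27, 0, 0, 0, 1, 0, 1.45, -0.28, 0, 0, 0, 1, 0, 1.52, -0.28, 0, 0, 0, 1, 0, 1.52, -0.28, 0, 0, 0]'

```text
t: 14.5
ee_pos: [640.4, 210.3, 268.0]
eef_rot: [3.137, -0.002, 1.659]
wrist_force: [-3.6, -0.9, 6.6]
gripper_width: 10.0
```

Run:
```python
from h import *
o=st()
import math
h=np.array([660.3,211.8]); ex=np.array([.9965,.0837])
hx=(h-o['ee_pos'][:2])@ex; print(hx, o['ee_pos'][2]+10.7-67, math.hypot(hx,o['ee_pos'][2]+10.7-67), math.atan2(o['ee_pos'][2]+10.7-67,hx)-.019)
p,D,T=grab("side"); cv2.imwrite('pics/s7.png',cv2.resize(p[60:260,140:320,::-1],None,fx=3.4,fy=3,interpolation=cv2.INTER_CUBIC))
```

```text
t 14.5 [640.369 210.263 267.98 ] [ 3.137 -0.002  1.659] F [-3.563 -0.939  6.637] w 10.0 q [0.208 0.577 0.388 1.377 0.001 1.691]
19.989803385361913 211.67956582398278 212.62133201260707 1.4576412894025388
```

View pics/s7.png

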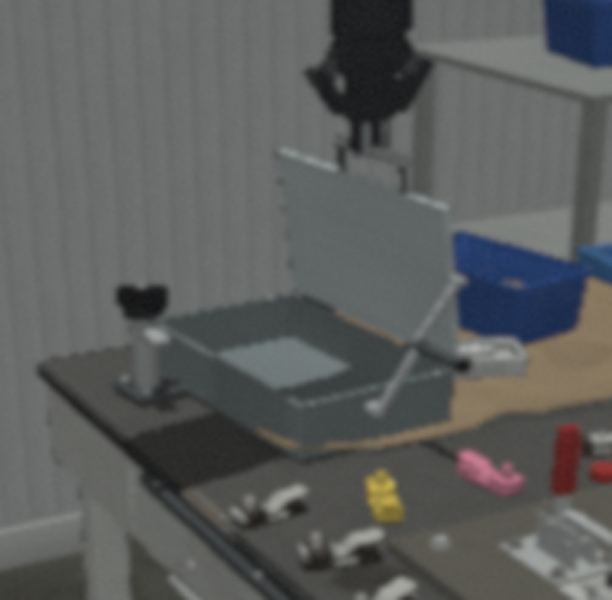

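Request:
drive_tool --moves '[1, 0, 0.08, 0, 0, 0, 0, 1, 0, 0.16, 0, 0, 0, 0, 1, 0, 0.24, 0, 0, 0, 0, 1, 0, 0.24, 0, 0, 0, 0, 1, 0, 0.24, 0, 0, 0, 0]'

```text
t: 15.05
ee_pos: [643.7, 210.4, 268.3]
eef_rot: [-3.139, -0.001, 1.659]
wrist_force: [-19.8, -4.3, 10.9]
gripper_width: 10.0
```

Run:
```python
from h import *
o=st()
p,D,T=grab("side"); cv2.imwrite('pics/s8.png',cv2.resize(p[100:220,220:320,::-1],None,fx=6,fy=5,interpolation=cv2.INTER_CUBIC))
```

```text
t 15.05 [643.716 210.386 268.34 ] [-3.139 -0.001  1.659] F [-19.809  -4.255  10.926] w 10.0 q [0.207 0.592 0.414 1.396 0.001 1.69 ]
```

View pics/s8.png

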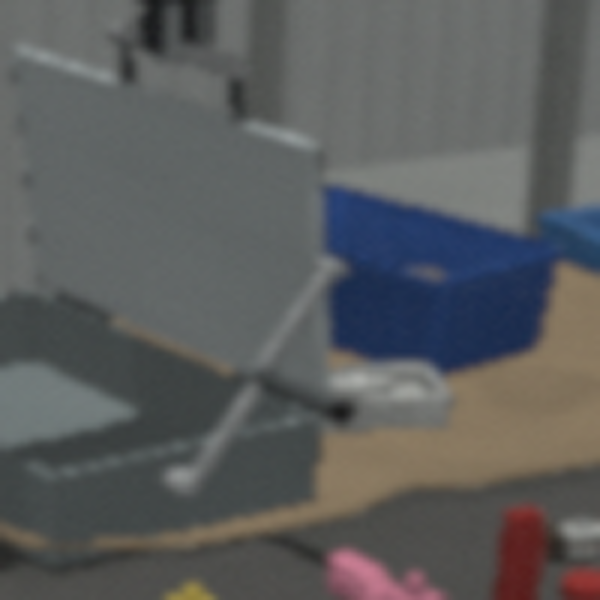

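Request:
drive_tool --moves '[1, 0, 0, 0, 0, 0, 0, 1, 0, -0.05, 0, 0, 0, 0, 1, 0, -0.1, 0, 0, 0, 0, 1, 0, -0.2, 0, 0, 0, 0, 1, 0, -0.3, 0, 0, 0, 0, 1, 0, -0.4, 0, 0, 0, 0, 1, 0, -0.4, 0, 0, 0, 0]'

```text
t: 15.8
ee_pos: [632.9, 209.7, 267.6]
eef_rot: [-3.141, -0.002, 1.659]
wrist_force: [7.6, 3.3, -12.3]
gripper_width: 10.3
```

Run:
```python
from h import *
o=st()
p,D,T=grab("side"); cv2.imwrite('pics/s9.png',cv2.resize(p[100:220,220:320,::-1],None,fx=6,fy=5,interpolation=cv2.INTER_CUBIC))
```

```text
t 15.8 [632.932 209.666 267.627] [-3.141 -0.002  1.659] F [  7.592   3.253 -12.31 ] w 10.3 q [0.21  0.565 0.367 1.373 0.002 1.692]
```

View pics/s9.png

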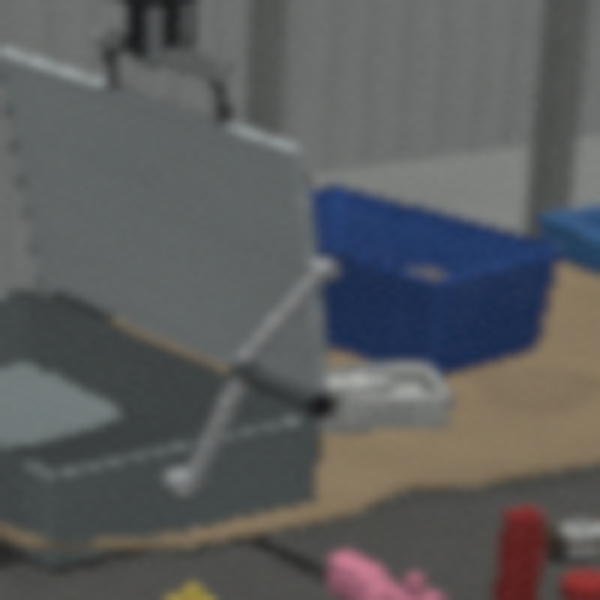

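Request:
drive_tool --moves '[0.5, 0, 0.15, 0, 0, 0, 0, 0.5, 0, 0.15, 0, 0, 0, 0, 0.5, 0, 0.15, -0.5, 0, 0, 0, 0.5, 0, 0.15, -1.5, 0, 0, 0, 0.3, 0, 0.15, -2.2, 0, 0, 0]'

```text
t: 16.35
ee_pos: [637.5, 209.8, 335.8]
eef_rot: [3.141, -0.001, 1.659]
wrist_force: [0.6, 0.3, 0.9]
gripper_width: 55.9
```

Request:
drive_tool --moves '[0.3, -9.6, -8.65, 0.5, 0, 0, -17, 0.3, -9.6, -8.65, 0.5, 0, 0, -17, 0.3, -9.6, -8.65, 0.5, 0, 0, -17, 0.3, -9.6, -8.65, 0.5, 0, 0, -17, 0.3, -9.6, -8.65, 0.5, 0, 0, -17, 0.3, -9.6, -8.65, 0.5, 0, 0, -17, 0.3, -9.6, -8.65, 0.5, 0, 0, -17, 0.3, -9.6, -8.65, 0.5, 0, 0, -17, 0.3, -9.6, -8.65, 0.5, 0, 0, -17, 0.3, -9.6, -8.65, 0.5, 0, 0, -17, 0.3, -9.6, -8.65, 0.5, 0, 0, -17]'

```text
t: 17.45
ee_pos: [404.1, -100.7, 320.8]
eef_rot: [3.141, 0.002, -3.136]
wrist_force: [1.0, -0.5, -0.1]
gripper_width: 60.2
```

Run:
```python
from h import *
o=st()
p,D,T=grab("wrist","w10.png",1.5); np.savez('w10.npz',D=D,T=T); P=cloud("wrist",D,T)
for t in ["post_block_1_mid","flat_block_mid"]:
  for o in models.place_of("wrist",t)[:8]:
    r,c=o['point']; print(t,round(o['score'],2),o['point'],atz("wrist",r,c,14,T),P[int(r),int(c)])
  for o in models.regions_of("wrist",t)[:8]: print(round(o['score'],2),o['box'])
p,D,T=grab("side","s10.png",1.5)
```

```text
t 17.45 [ 404.088 -100.686  320.829] [ 3.141  0.002 -3.136] F [ 0.957 -0.511 -0.091] w 60.2 q [-0.421  0.042 -0.222  1.305  0.002 -0.427]
0.6 [244.5, 157.0, 263.4, 198.7]
flat_block_mid 0.64 [175.9, 83.5] [ 440.163 -377.327   14.   ] [ 438.623 -377.847   14.116]
0.56 [69.6, 160.5, 89.9, 189.9]
```

View pics/w10.png

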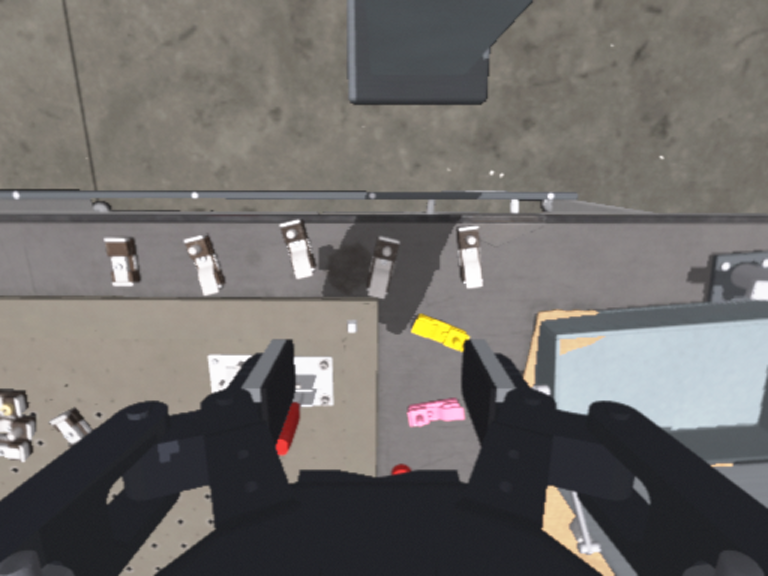

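View pics/s10.png

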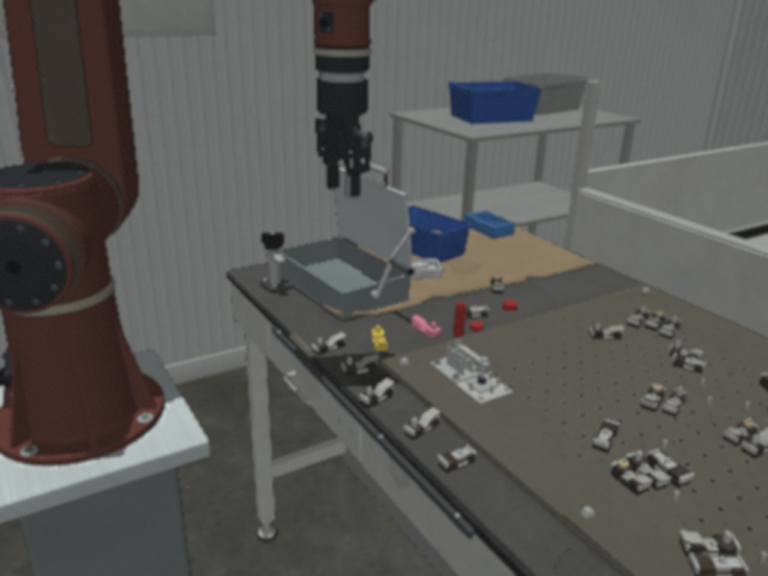

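```bash
cat > blk.py <<'E'
from h import *
def blocks(D,T,zmin=5,verbose=True):
    P=cloud("wrist",D,T)
    # table height near
    ok=np.isfinite(P[...,0])&(P[...,0]>374)&(P[...,0]<476)&(P[...,1]>-460)&(P[...,1]<60)
    tz=np.median(P[ok&(abs(P[...,2])<12)][:,2])
    m=ok&(P[...,2]-tz>zmin)&(P[...,2]<60)
    n,lab,s,c=cv2.connectedComponentsWithStats(m.astype(np.uint8),connectivity=8)
    out=[]
    for i in range(1,n):
        if s[i,4]<60: continue
        Q=P[lab==i]; (cx,cy),(w,h),a=cv2.minAreaRect(Q[:,:2].astype(np.float32))
        if w>h: ang=a
        else: ang=a+90
        hi=Q[Q[:,2]>Q[:,2].max()-8]
        out.append(dict(c=(cx,cy),L=max(w,h),W=min(w,h),ang=ang%180,n=int(s[i,4]),zmax=Q[:,2].max()-tz,hi=hi.mean(0),px=c[i]))
    if verbose:
        print('tz',tz)
        for o in out: print({k:np.round(v,1) for k,v in o.items()})
    return out
E
python3 - <<'E'
from blk import *
z=np.load('w10.npz'); blocks(z['D'],z['T'])
E
python3 - <<'E'
import cv2
p=cv2.imread('pics/w10.png'); cv2.imwrite('pics/w10c.png',cv2.resize(p[210:310,90:500],None,fx=1.9,fy=1.9*1.5,interpolation=cv2.INTER_CUBIC))
E
```

```text
tz -1.211112971165278
{'c': array([ 421.5, -189. ]), 'L': np.float64(60.4), 'W': np.float64(24.5), 'ang': np.float64(14.1), 'n': np.int64(563), 'zmax': np.float64(30.7), 'hi': array([ 420.5, -188.5,   25.3]), 'px': array([198.3, 164.6])}
{'c': array([429.8,  -0.9]), 'L': np.float64(65.6), 'W': np.float64(23.2), 'ang': np.float64(7.9), 'n': np.int64(567), 'zmax': np.float64(29.4), 'hi': array([414.2,  -3.3,  24.6]), 'px': array([312.4, 170.3])}
{'c': array([ 439.8, -292.9]), 'L': np.float64(62.8), 'W': np.float64(24.5), 'ang': np.float64(14.1), 'n': np.int64(574), 'zmax': np.float64(29.5), 'hi': array([ 435.1, -293.5,   24. ]), 'px': array([135.9, 174.9])}
{'c': array([441.6, -97.2]), 'L': np.float64(65.2), 'W': np.float64(25.2), 'ang': np.float64(166.9), 'n': np.int64(596), 'zmax': np.float64(32.3), 'hi': array([423.4, -93. ,  28.2]), 'px': array([254. , 177.3])}
{'c': array([ 436.3, -384.3]), 'L': np.float64(52.5), 'W': np.float64(25.3), 'ang': np.float64(179.7), 'n': np.int64(550), 'zmax': np.float64(22.3), 'hi': array([ 435.2, -383.5,   15.5]), 'px': array([ 80.8, 173.1])}
```

View pics/w10c.png

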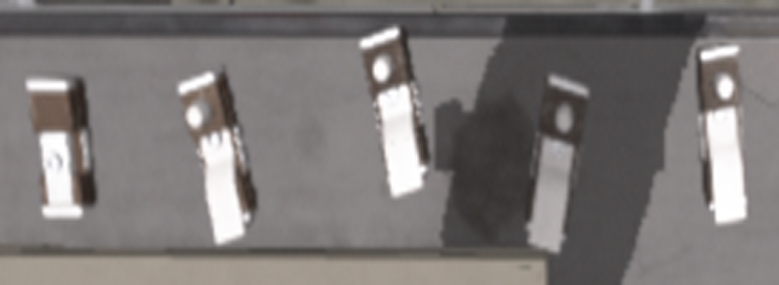

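```bash
cat >> h.py <<'E'
C0=np.array([573.8,226.6]); CY=0.084
def case(x,y): return C0+x*np.array([np.cos(CY),np.sin(CY)])+y*np.array([-np.sin(CY),np.cos(CY)])
E
python3 - <<'E'
from h import *
print(delta((429.8,-0.9,4),(np.pi,0,np.pi+np.radians(7.9))))
E
```

```text
(array([-0.83 ,  3.286, 10.548]), array([ 0.015,  0.015, -1.581]))
```

Request:
drive_tool --moves '[0.3, -0.83, 3.29, 3, 0, 0, -1.6, 0.3, -0.83, 3.29, 5, 0, 0, -1.6, 0.3, -0.83, 3.29, 6.5, 0, 0, -1.6, 0.3, -0.83, 3.29, 8, 0, 0, -1.6, 0.3, -0.83, 3.29, 9, 0, 0, -1.6, 0.3, -0.83, 3.29, 9, 0, 0, -1.6, 0.3, -0.83, 3.29, 9, 0, 0, -1.6]'

```text
t: 18.45
ee_pos: [425.5, 0.5, 46.2]
eef_rot: [3.137, -0.007, -3.002]
wrist_force: [-0.8, 0.8, 0.2]
gripper_width: 60.0
```

Run:
```python
from blk import *
st()
p,D,T=grab("wrist","w11.png",1.5); blocks(D,T)
print(delta((429.8,-0.9,4),(np.pi,0,np.pi+np.radians(7.9))))
```

```text
t 18.45 [425.543   0.528  46.242] [ 3.137 -0.007 -3.002] F [-0.801  0.775  0.198] w 60.0 q [-0.172  0.326 -0.671  0.582  0.002 -0.312]
tz -1.2086956890208853
{'c': array([441.7, -96.5]), 'L': np.float64(66.3), 'W': np.float64(26.1), 'ang': np.float64(168.0), 'n': np.int64(3987), 'zmax': np.float64(31.8), 'hi': array([427.2, -92.7,  26.9]), 'px': array([106.8, 218.5])}
{'c': array([430. ,  -0.3]), 'L': np.float64(66.3), 'W': np.float64(23.2), 'ang': np.float64(8.2), 'n': np.int64(3152), 'zmax': np.float64(29.5), 'hi': array([411.3,  -3.2,  24.9]), 'px': array([250.4, 220.2])}
{'c': array([429.7, -30.2]), 'L': np.float64(23.0), 'W': np.float64(6.1), 'ang': np.float64(23.6), 'n': np.int64(214), 'zmax': np.float64(61.1), 'hi': array([427.3, -31.4,  56.3]), 'px': array([191.7, 240.9])}
{'c': array([421.3,  29.5]), 'L': np.float64(23.1), 'W': np.float64(6.2), 'ang': np.float64(172.2), 'n': np.int64(214), 'zmax': np.float64(61.2), 'hi': array([418.8,  29.8,  56.5]), 'px': array([311.2, 240.9])}
(array([-0.082, -0.04 ,  1.502]), array([ 0.033, -0.049,  0.024]))
```

View pics/w11.png

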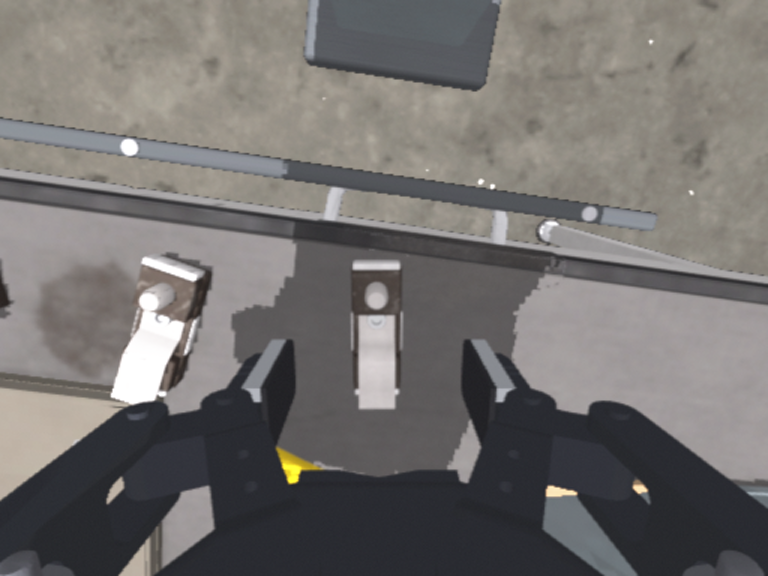

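Request:
drive_tool --moves '[0.3, -0.12, -0.02, 0.8, 0, 0, 0, 0.3, -0.12, -0.02, 1.38, 0, 0, 0, 0.3, -0.12, -0.02, 1.38, 0, 0, 0, 1, -0.12, -0.02, 1.38, 0, 0, 0, 1, -0.12, -0.02, 1.38, 0, 0, 0, 1, -0.12, -0.02, 1.38, 0, 0, 0, 1, -0.12, -0.02, 1.38, 0, 0, 0, 1, -0.12, -0.02, 1.38, 0, 0, 0]' --newtons 40

```text
t: 19.3
ee_pos: [432.2, -0.6, 9.1]
eef_rot: [3.14, -0.002, -3.002]
wrist_force: [-1.2, -1.9, 11.1]
gripper_width: 15.8
```

Run:
```python
from h import *
o=st()
x,y=case(-15,72); print(x,y,delta((x,y,130),(np.pi,0,np.pi+CY)))
```

```text
t 19.3 [432.178  -0.64    9.065] [ 3.14  -0.002 -3.002] F [-1.193 -1.852 11.134] w 15.8 q [-0.172  0.397 -0.698  0.477  0.001 -0.311]
552.8119988295075 297.0876145636055 (array([-5.358,  9.273, -4.027]), array([ 0.017, -0.022,  0.64 ]))
```

Run:
```python
from blk import *
st()
p,D,T=grab("wrist","w12.png",1.5)
p,D,T=grab("side"); cv2.imwrite('pics/s12.png',cv2.resize(p[160:280,170:310,::-1],None,fx=5,fy=5,interpolation=cv2.INTER_CUBIC))
```

```text
t 19.3 [432.178  -0.64    9.065] [ 3.14  -0.002 -3.002] F [-1.193 -1.852 11.134] w 15.8 q [-0.172  0.397 -0.698  0.477  0.001 -0.311]
```

View pics/w12.png

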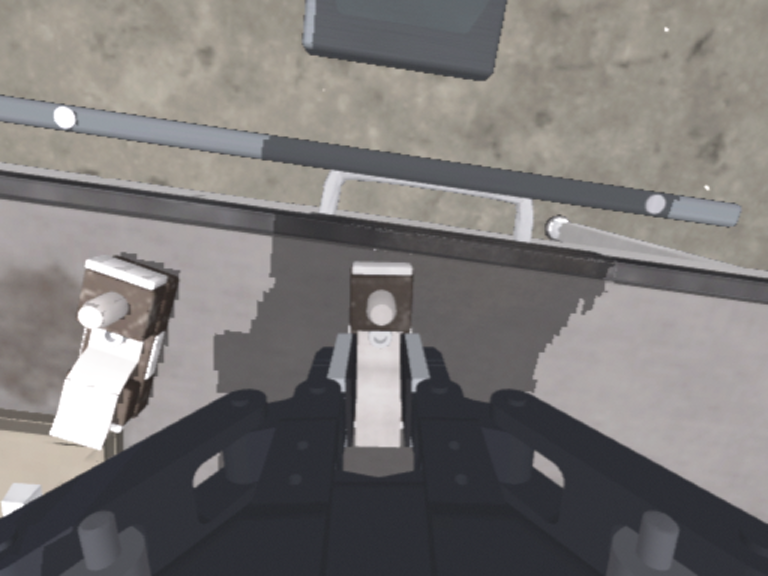

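View pics/s12.png

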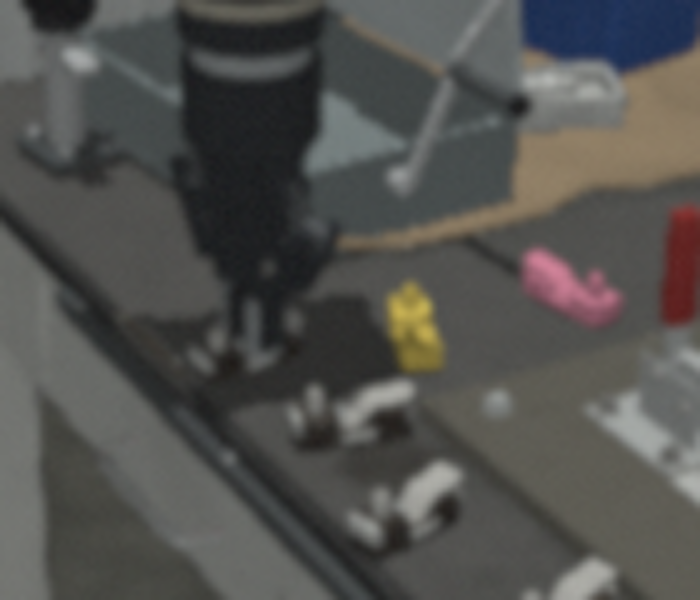

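Request:
drive_tool --moves '[0.4, 0, 0, 0, 0, 0, 0, 0.4, 0, 0, 0, 0, 0, 0, 0.4, 0, 0, 0.15, 0, 0, 0, 0.4, 0, 0, 0.27, 0, 0, 0, 0.4, 0, 0, 0.27, 0, 0, 0]'

```text
t: 19.9
ee_pos: [431.5, -0.5, 0.3]
eef_rot: [3.14, -0.003, -3.002]
wrist_force: [-0.4, 1.1, 0.9]
gripper_width: 51.4
```

Run:
```python
from blk import *
st()
p,D,T=grab("wrist","w13.png",1.5); blocks(D,T)
```

```text
t 19.9 [431.534  -0.524   0.318] [ 3.14  -0.003 -3.002] F [-0.442  1.146  0.929] w 51.4 q [-0.172  0.414 -0.706  0.454  0.001 -0.311]
tz -1.1662330986368374
{'c': array([447.8, -68.3]), 'L': np.float64(83.9), 'W': np.float64(66.4), 'ang': np.float64(77.4), 'n': np.int64(12299), 'zmax': np.float64(61.2), 'hi': array([435., -46.,  57.]), 'px': array([ 99.7, 256.4])}
{'c': array([430.1,  -1.3]), 'L': np.float64(66.7), 'W': np.float64(23.4), 'ang': np.float64(6.1), 'n': np.int64(5418), 'zmax': np.float64(29.1), 'hi': array([412.7,  -3.4,  24.6]), 'px': array([252. , 241.7])}
{'c': array([425.8,  39.7]), 'L': np.float64(35.1), 'W': np.float64(26.9), 'ang': np.float64(99.6), 'n': np.int64(5257), 'zmax': np.float64(61.2), 'hi': array([422.4,  42.3,  57. ]), 'px': array([355.3, 280.8])}
```

Request:
drive_tool --moves '[1, 0, 0, -0.05, 0, 0, 0, 1, 0, 0, -0.05, 0, 0, 0, 1, 0, 0, -0.05, 0, 0, 0, 1, 0, 0, -0.05, 0, 0, 0, 1, 0, 0, -0.05, 0, 0, 0]' --newtons 40

```text
t: 20.45
ee_pos: [431.7, -0.5, 2.3]
eef_rot: [3.14, -0.003, -3.002]
wrist_force: [-1.0, 0.2, 4.9]
gripper_width: 21.2
```

Run:
```python
from blk import *
st()
p,D,T=grab("wrist","w14.png",1.5)
```

```text
t 20.45 [431.699  -0.545   2.316] [ 3.14  -0.003 -3.002] F [-1.018  0.206  4.91 ] w 21.2 q [-0.172  0.41  -0.705  0.459  0.001 -0.311]
```

View pics/w14.png

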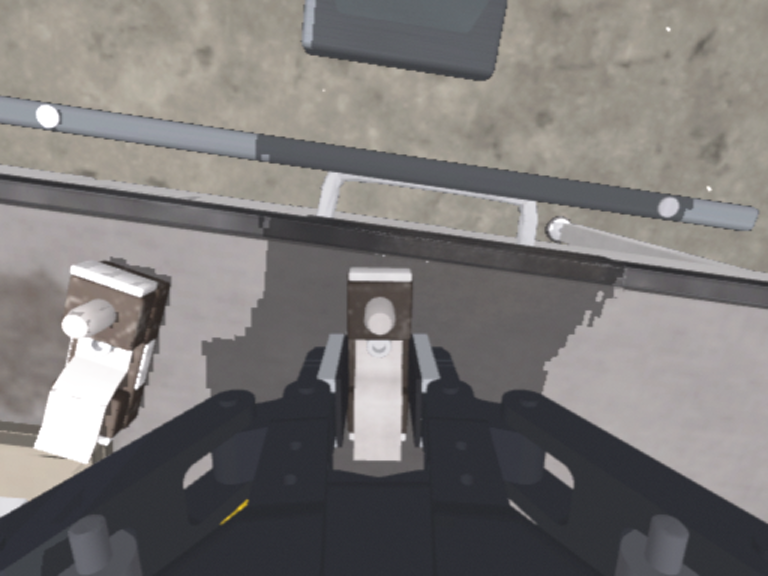

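Run:
```python
from h import *
for c in [(-15,72),(-15,22),(-15,-28),(-15,-78)]:
    x,y=case(*c); print(x,y,delta((x,y,150),(np.pi,0,np.pi+CY)))
```

```text
552.8119988295075 297.0876145636055 (array([-5.367,  9.27 , -4.921]), array([ 0.021, -0.032,  0.639]))
557.0070613717646 247.26391086479813 (array([-5.274,  7.606, -4.924]), array([ 0.021, -0.032,  0.639]))
561.2021239140216 197.44020716599076 (array([-5.181,  5.942, -4.927]), array([ 0.021, -0.032,  0.639]))
565.3971864562786 147.61650346718338 (array([-5.088,  4.278, -4.929]), array([ 0.021, -0.032,  0.639]))
```

Request:
drive_tool --moves '[1, 0, 0, -1, 0, 0, 0, 1, 0, 0, -2.5, 0, 0, 0, 1, 0, 0, -4, 0, 0, 0, 1, -1.5, 2.6, -4.9, 0, 0, 0.3, 1, -2.2, 3.8, -4.9, 0, 0, 0.64, 1, -3, 5.2, -4.9, 0, 0, 0.64, 1, -3.8, 6.6, -4.9, 0, 0, 0.64, 1, -4.6, 8, -4.9, 0, 0, 0.64, 1, -5.37, 9.27, -4.9, 0, 0, 0.64, 1, -5.37, 9.27, -4.9, 0, 0, 0.64, 1, -5.37, 9.27, -4.9, 0, 0, 0.64]'

```text
t: 21.6
ee_pos: [553.4, 300.1, 148.7]
eef_rot: [3.139, -0.002, -3.055]
wrist_force: [0.3, 0.4, -0.7]
gripper_width: 21.1
```

Run:
```python
from h import *
st()
x,y=case(-15,72); print(delta((x,y,13),(np.pi,0,np.pi+CY)))
p,D,T=grab("wrist","w15.png",1.5)
P=cloud("wrist",D,T)
# detect case walls: points z 58..75
L=(P[...,:2]-C0)@np.array([[np.cos(CY),-np.sin(CY)],[np.sin(CY),np.cos(CY)]])
f=np.abs(P[...,2]-10)<5; f&=(abs(L[...,0])<85)&(abs(L[...,1])<140)
q=L[f]; print(len(q),np.percentile(q,[1,99],axis=0))
w=(abs(P[...,2]-65)<4)&(L[...,0]<-70)&(L[...,0]>-100)&(abs(L[...,1])<130); print(w.sum(),np.percentile(L[w],[3,97],axis=0) if w.sum() else 0, np.median(P[f][:,2]))
```

```text
t 21.6 [553.421 300.127 148.709] [ 3.139 -0.002 -3.055] F [ 0.337  0.353 -0.75 ] w 21.1 q [0.379 0.542 0.013 1.044 0.003 0.292]
(array([ 0.018, -0.11 ,  4.523]), array([ 0.027, -0.028,  0.035]))
33291 [[ -78.718 -134.781]
 [  79.243  134.064]]
2103 [[ -84.8   -114.954]
 [ -80.158  121.752]] 9.17235608900279
```

View pics/w15.png

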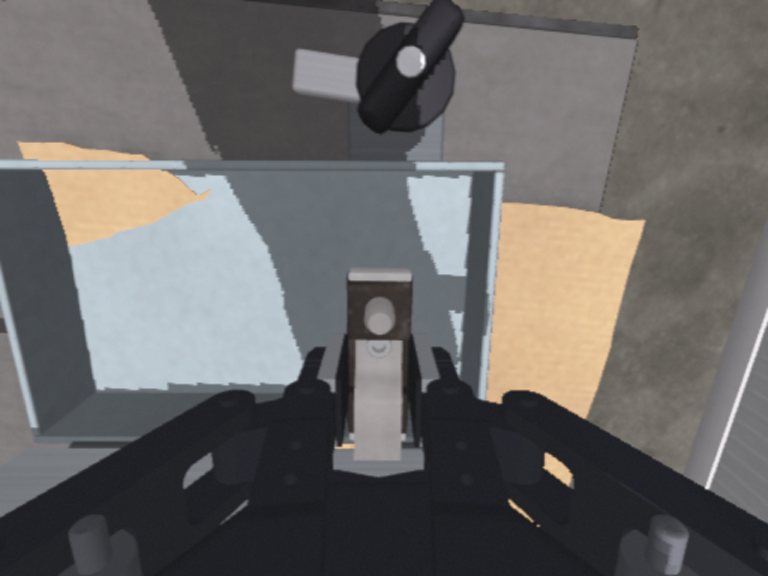

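Request:
drive_tool --moves '[1, 0, -0.11, 1.5, 0, 0, 0, 1, 0, -0.11, 3, 0, 0, 0, 1, 0, -0.11, 3.8, 0, 0, 0, 1, 0, -0.11, 4.3, 0, 0, 0, 1, 0, -0.11, 4.52, 0, 0, 0, 1, 0, -0.11, 4.52, 0, 0, 0]'

```text
t: 22.25
ee_pos: [552.1, 293.9, 13.1]
eef_rot: [3.141, -0.004, -3.057]
wrist_force: [-0.2, -0.4, -0.1]
gripper_width: 21.0
```

Run:
```python
from h import *
st()
```

```text
t 22.25 [552.077 293.891  13.135] [ 3.141 -0.004 -3.057] F [-0.221 -0.445 -0.111] w 21.0 q [ 0.371  0.669 -0.152  0.754  0.002  0.286]
```

Request:
drive_tool --moves '[1, 0, 0, 0.05, 0, 0, 0, 1, 0, 0, 0.05, 0, 0, 0, 0.56, 0, 0, 0.05, 0, 0, 0, 0.56, 0, 0, 0.05, 0, 0, 0, 0.56, 0, 0, -0.5, 0, 0, 0, 0.56, 0, 0, -1.5, 0, 0, 0, 0.5, 0, 0, -3, 0, 0, 0, 0.3, 0, 0, -4.5, 0, 0, 0, 0.3, 0, 0, -5.5, 0, 0, 0, 0.3, 0, 0, -5.5, 0, 0, 0]'

```text
t: 23.25
ee_pos: [555.4, 294.9, 183.4]
eef_rot: [3.138, 0.004, -3.056]
wrist_force: [0.5, 0.2, 0.1]
gripper_width: 59.6
```

Run:
```python
from h import *
st()
p,D,T=grab("wrist","w16.png",1.5)
x,y=441.7,-96.5
print(delta((404,-140,300),(np.pi,0,np.pi)))
```

```text
t 23.25 [555.37  294.948 183.358] [ 3.138  0.004 -3.056] F [0.45  0.242 0.112] w 59.6 q [0.371 0.512 0.058 1.112 0.002 0.286]
(array([  6.219, -13.994,  -4.011]), array([0.026, 0.001, 0.976]))
```

View pics/w16.png

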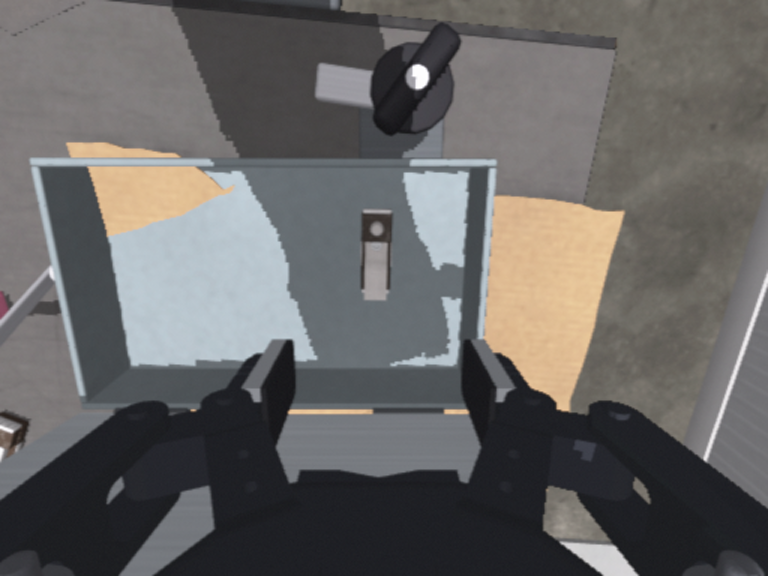

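Request:
drive_tool --moves '[0.4, 4.89, -12.67, 0, 0, 0, 3.4, 0.4, 4.89, -12.67, 0, 0, 0, 3.4, 0.4, 4.89, -12.67, 0, 0, 0, 3.4, 0.4, 4.89, -12.67, 0, 0, 0, 3.4, 0.4, 4.89, -12.67, 0, 0, 0, 3.4, 0.4, 4.89, -12.67, 0, 0, 0, 3.4, 0.4, 4.89, -12.67, 0, 0, 0, 3.4, 0.4, 4.89, -12.67, 1.5, 0, 0, 3.4, 0.4, 4.89, -12.67, 2.8, 0, 0, 3.4, 0.4, 4.89, -12.67, 3.5, 0, 0, 3.4, 0.4, 4.89, -12.67, 3.5, 0, 0, 3.4]'

```text
t: 24.4
ee_pos: [436.6, -95.8, 71.2]
eef_rot: [3.138, -0.008, 2.928]
wrist_force: [-0.8, -0.2, 0.5]
gripper_width: 51.5
```

Run:
```python
from blk import *
st()
p,D,T=grab("wrist","w17.png",1.5); bs=blocks(D,T)
b=min(bs,key=lambda b:np.hypot(b['c'][0]-441.7,b['c'][1]+96.5)); a=b['ang'] if b['ang']<90 else b['ang']-180
print(delta((b['c'][0],b['c'][1],1),(np.pi,0,np.pi+np.radians(a))))
```

```text
t 24.4 [436.587 -95.804  71.196] [ 3.138 -0.008  2.928] F [-0.807 -0.162  0.48 ] w 51.5 q [-0.381  0.32  -0.588  0.671  0.002 -0.168]
tz -1.2239478804650616
{'c': array([ 421.3, -188.2]), 'L': np.float64(60.7), 'W': np.float64(25.0), 'ang': np.float64(15.0), 'n': np.int64(2798), 'zmax': np.float64(31.2), 'hi': array([ 409. , -190.1,   26.4]), 'px': array([129.1, 207.9])}
{'c': array([441.4, -96.8]), 'L': np.float64(65.3), 'W': np.float64(25.1), 'ang': np.float64(167.5), 'n': np.int64(2720), 'zmax': np.float64(31.9), 'hi': array([426.7, -93.5,  27.4]), 'px': array([252.2, 210.1])}
{'c': array([ 439.8, -292.3]), 'L': np.float64(62.1), 'W': np.float64(24.9), 'ang': np.float64(14.4), 'n': np.int64(2160), 'zmax': np.float64(23.5), 'hi': array([ 452.9, -287.6,   17.4]), 'px': array([ 19.9, 260.7])}
(array([-0.12 , -0.016,  2.407]), array([ 0.035, -0.06 ,  0.069]))
```

View pics/w17.png

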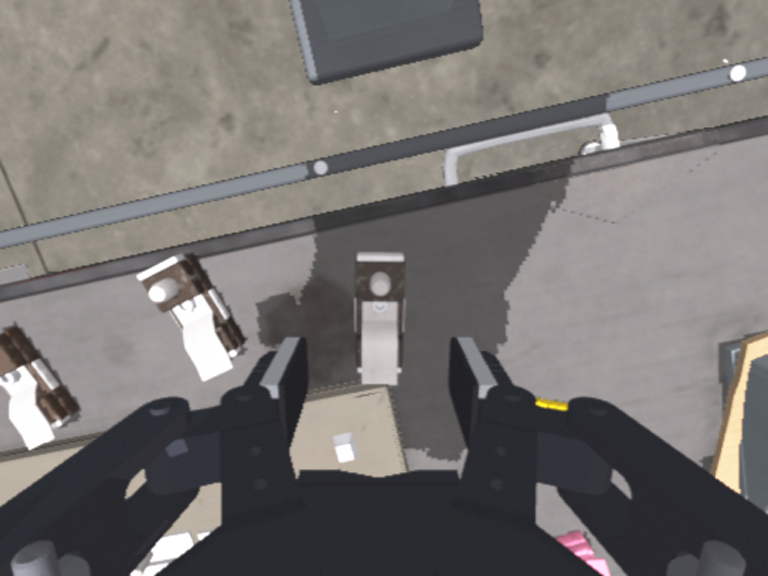

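Request:
drive_tool --moves '[0.4, -0.12, -0.02, 1, 0, 0, 0, 0.4, -0.12, -0.02, 1.8, 0, 0, 0, 0.4, -0.12, -0.02, 2.2, 0, 0, 0, 0.4, -0.12, -0.02, 2.36, 0, 0, 0, 1, -0.12, -0.02, 2.36, 0, 0, 0, 1, -0.12, -0.02, 2.36, 0, 0, 0, 1, -0.12, -0.02, 2.36, 0, 0, 0, 1, -0.12, -0.02, 2.36, 0, 0, 0, 1, -0.12, -0.02, 2.36, 0, 0, 0]' --newtons 40

```text
t: 25.35
ee_pos: [442.4, -97.0, 3.7]
eef_rot: [3.138, -0.003, 2.93]
wrist_force: [-1.1, 2.5, 8.0]
gripper_width: 23.4
```

Run:
```python
from h import *
st()
p,D,T=grab("wrist","w18.png",1)
x,y=case(-15,22); print(delta((x,y,150),(np.pi,0,np.pi+CY)))
```

```text
t 25.35 [442.36  -97.039   3.657] [ 3.138 -0.003  2.93 ] F [-1.138  2.474  8.018] w 23.4 q [-0.379  0.436 -0.649  0.49   0.003 -0.168]
(array([-1.308, 12.04 , -4.845]), array([ 0.041, -0.031, -3.391]))
```

View pics/w18.png

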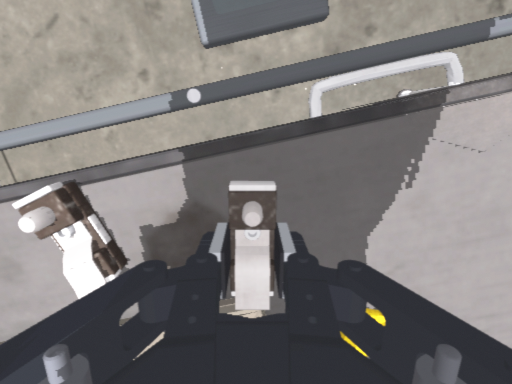

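Request:
drive_tool --moves '[1, 0, 0, -1, 0, 0, 0, 1, 0, 0, -2.5, 0, 0, 0, 1, 0, 0, -4, 0, 0, 0, 1, -0.15, 1.5, -4.9, 0, 0, -0.5, 1, -0.3, 3, -4.9, 0, 0, -1.5, 1, -0.5, 4.5, -4.9, 0, 0, -2.5, 1, -0.65, 6, -4.9, 0, 0, -3.4, 1, -0.82, 7.5, -4.9, 0, 0, -3.4, 1, -0.98, 9, -4.9, 0, 0, -3.4, 1, -1.14, 10.5, -4.9, 0, 0, -3.4, 1, -1.31, 12.04, -4.9, 0, 0, -3.4, 1, -1.31, 12.04, -4.9, 0, 0, -3.4]'

```text
t: 26.6
ee_pos: [558.3, 252.3, 152.3]
eef_rot: [3.136, 0.0, -3.052]
wrist_force: [0.5, -0.7, -0.1]
gripper_width: 23.3
```

Run:
```python
from h import *
st()
x,y=case(-15,22); print(delta((x,y,14),(np.pi,0,np.pi+CY)))
```

```text
t 26.6 [558.343 252.282 152.252] [ 3.136  0.    -3.052] F [ 0.542 -0.654 -0.077] w 23.3 q [ 0.302  0.505 -0.039  1.025  0.006  0.213]
(array([ 0.061, -0.19 ,  4.607]), array([0.067, 0.005, 0.059]))
```

Request:
drive_tool --moves '[1, 0.06, -0.12, 1.5, 0, 0, 0, 1, 0.06, -0.12, 3, 0, 0, 0, 1, 0.06, -0.12, 3.8, 0, 0, 0, 1, 0.06, -0.12, 4.3, 0, 0, 0, 1, 0.06, -0.12, 4.58, 0, 0, 0, 1, 0.06, -0.12, 4.58, 0, 0, 0]'

```text
t: 27.2
ee_pos: [556.7, 249.1, 14.8]
eef_rot: [3.136, -0.0, -3.053]
wrist_force: [-0.4, -0.0, -0.6]
gripper_width: 23.4
```

Request:
drive_tool --moves '[1, 0, 0, 0.05, 0, 0, 0, 1, 0, 0, 0.05, 0, 0, 0, 0.55, 0, 0, 0.05, 0, 0, 0, 0.55, 0, 0, 0.05, 0, 0, 0, 0.55, 0, 0, -0.5, 0, 0, 0, 0.55, 0, 0, -1.5, 0, 0, 0, 0.5, 0, 0, -3, 0, 0, 0, 0.4, 0, 0, -4.5, 0, 0, 0, 0.4, 0, 0, -5.5, 0, 0, 0, 0.4, 0, 0, -5.5, 0, 0, 0]'

```text
t: 28.2
ee_pos: [559.4, 249.0, 185.0]
eef_rot: [3.134, 0.008, -3.053]
wrist_force: [1.1, 0.5, 0.0]
gripper_width: 51.6
```

Run:
```python
from h import *
st()
p,D,T=grab("wrist","w19.png",1)
print(delta((421.3,-188.2,70),(np.pi,0,np.pi+np.radians(15))))
```

```text
t 28.2 [559.41  248.974 184.973] [ 3.134  0.008 -3.053] F [1.051 0.496 0.017] w 51.6 q [0.296 0.475 0.001 1.087 0.006 0.207]
(array([  5.858, -14.122,   3.621]), array([ 0.073,  0.06 , -1.979]))
```

View pics/w19.png

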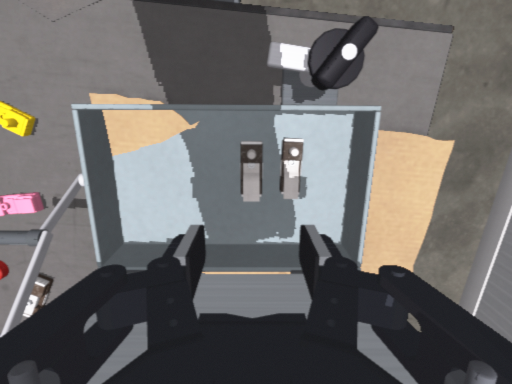

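Two stand in the case. Next: block 2.

Request:
drive_tool --moves '[0.4, 5.86, -14.12, 0, 0.07, 0, -2, 0.4, 5.86, -14.12, 0, 0.07, 0, -2, 0.4, 5.86, -14.12, 0, 0.07, 0, -2, 0.4, 5.86, -14.12, 0, 0.07, 0, -2, 0.4, 5.86, -14.12, 0, 0.07, 0, -2, 0.4, 5.86, -14.12, 0, 0.07, 0, -2, 0.4, 5.86, -14.12, 0, 0.07, 0, -2, 0.4, 5.86, -14.12, 0, 0.07, 0, -2, 0.4, 5.86, -14.12, 1.5, 0.07, 0, -2, 0.4, 5.86, -14.12, 3, 0.07, 0, -2, 0.4, 5.86, -14.12, 3.6, 0.07, 0, -2, 0.4, 5.86, -14.12, 3.6, 0.07, 0, -2]'

```text
t: 29.45
ee_pos: [417.6, -186.8, 66.8]
eef_rot: [3.136, -0.0, -2.88]
wrist_force: [-0.2, -0.6, 0.8]
gripper_width: 51.0
```

Run:
```python
from blk import *
st()
p,D,T=grab("wrist","w20.png",1); bs=blocks(D,T)
b=min(bs,key=lambda b:np.hypot(b['c'][0]-421.3,b['c'][1]+188.2)); a=b['ang'] if b['ang']<90 else b['ang']-180
print(delta((b['c'][0],b['c'][1],1),(np.pi,0,np.pi+np.radians(a))))
```

```text
t 29.45 [ 417.553 -186.755   66.753] [ 3.136 -0.    -2.88 ] F [-0.166 -0.555  0.793] w 51.0 q [-0.583  0.34  -0.572  0.663  0.004 -0.845]
tz -1.2777063113401539
{'c': array([ 436.6, -372.2]), 'L': np.float64(49.2), 'W': np.float64(2.4), 'ang': np.float64(0.2), 'n': np.int64(213), 'zmax': np.float64(8.8), 'hi': array([ 433.8, -372.1,    5.2]), 'px': array([  1.3, 160.7])}
{'c': array([ 439.7, -292.8]), 'L': np.float64(63.1), 'W': np.float64(24.4), 'ang': np.float64(14.0), 'n': np.int64(3017), 'zmax': np.float64(29.7), 'hi': array([ 427.7, -294.7,   24.7]), 'px': array([106.7, 196.4])}
{'c': array([ 421.3, -188.6]), 'L': np.float64(60.6), 'W': np.float64(24.2), 'ang': np.float64(13.7), 'n': np.int64(2540), 'zmax': np.float64(31.3), 'hi': array([ 410.4, -191.5,   26.5]), 'px': array([248.5, 209.6])}
(array([-0.049, -0.074,  2.265]), array([0.043, 0.021, 0.271]))
```

View pics/w20.png

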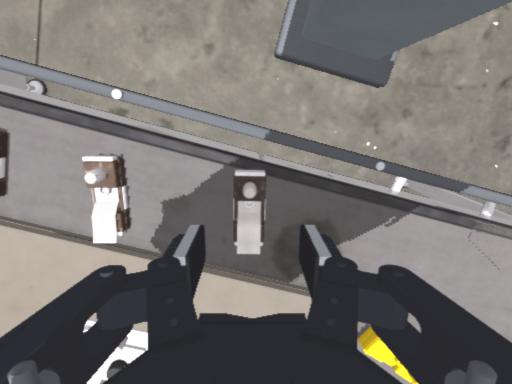

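Request:
drive_tool --moves '[0.4, -0.06, -0.07, 1, 0, 0, 0.2, 0.4, -0.06, -0.07, 1.8, 0, 0, 0.2, 0.4, -0.06, -0.07, 2.1, 0, 0, 0.2, 0.4, -0.06, -0.07, 2.23, 0, 0, 0.2, 1, -0.06, -0.07, 2.23, 0, 0, 0.2, 1, -0.06, -0.07, 2.23, 0, 0, 0.2, 1, -0.06, -0.07, 2.23, 0, 0, 0.2, 1, -0.06, -0.07, 2.23, 0, 0, 0.2, 1, -0.06, -0.07, 2.23, 0, 0, 0.2]' --newtons 40

```text
t: 30.4
ee_pos: [422.4, -188.7, 3.4]
eef_rot: [3.139, 0.003, -2.896]
wrist_force: [-0.5, 1.5, 4.8]
gripper_width: 22.1
```

Run:
```python
from h import *
st()
p,D,T=grab("wrist","w21.png",1)
x,y=case(-15,-28); print(delta((x,y,150),(np.pi,0,np.pi+CY)))
```

```text
t 30.4 [ 422.368 -188.724    3.378] [ 3.139  0.003 -2.896] F [-0.504  1.482  4.816] w 22.1 q [-0.581  0.447 -0.628  0.495  0.004 -0.827]
(array([-7.634, 11.373, -4.834]), array([0.033, 0.035, 1.851]))
```

View pics/w21.png

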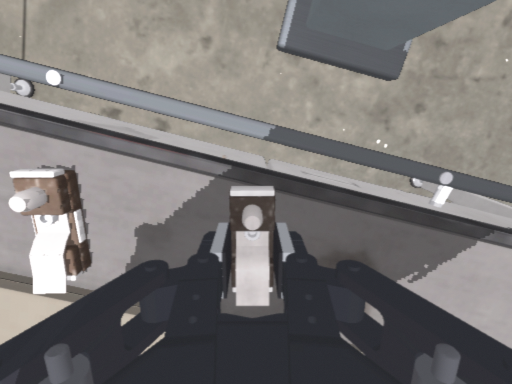

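Request:
drive_tool --moves '[1, 0, 0, -1, 0, 0, 0, 1, 0, 0, -2.5, 0, 0, 0, 1, 0, 0, -4, 0, 0, 0, 1, -0.8, 1.2, -4.9, 0, 0, 0.5, 1, -1.7, 2.6, -4.9, 0, 0, 1, 1, -2.6, 4, -4.9, 0, 0, 1.85, 1, -3.6, 5.4, -4.9, 0, 0, 1.85, 1, -4.5, 6.8, -4.9, 0, 0, 1.85, 1, -5.5, 8.2, -4.9, 0, 0, 1.85, 1, -6.4, 9.6, -4.9, 0, 0, 1.85, 1, -7.2, 10.8, -4.9, 0, 0, 1.85, 1, -7.63, 11.37, -4.9, 0, 0, 1.85]'

```text
t: 31.65
ee_pos: [562.0, 201.2, 153.1]
eef_rot: [3.137, 0.005, -3.055]
wrist_force: [-0.1, -1.1, -0.2]
gripper_width: 22.6
```

Run:
```python
from h import *
st()
x,y=case(-15,-28); print(delta((x,y,14.5),(np.pi,0,np.pi+CY)))
```

```text
t 31.65 [561.981 201.215 153.129] [ 3.137  0.005 -3.055] F [-0.096 -1.13  -0.2  ] w 22.6 q [ 0.22   0.472 -0.091  1.002  0.003  0.133]
(array([ 0.06 , -0.142,  4.62 ]), array([0.047, 0.057, 0.034]))
```

Request:
drive_tool --moves '[1, 0.06, -0.1, 1.5, 0, 0, 0, 1, 0.06, -0.1, 3, 0, 0, 0, 1, 0.06, -0.1, 3.8, 0, 0, 0, 1, 0.06, -0.1, 4.3, 0, 0, 0, 1, 0.06, -0.1, 4.62, 0, 0, 0, 1, 0.06, -0.1, 4.62, 0, 0, 0]'

```text
t: 32.25
ee_pos: [561.2, 198.8, 14.6]
eef_rot: [3.137, 0.005, -3.055]
wrist_force: [0.0, -0.2, -0.3]
gripper_width: 22.1
```

Request:
drive_tool --moves '[1, 0, 0, 0.05, 0, 0, 0, 1, 0, 0, 0.05, 0, 0, 0, 0.56, 0, 0, 0.05, 0, 0, 0, 0.56, 0, 0, 0.05, 0, 0, 0, 0.56, 0, 0, -0.5, 0, 0, 0, 0.56, 0, 0, -1.5, 0, 0, 0, 0.5, 0, 0, -3, 0, 0, 0, 0.4, 0, 0, -4.5, 0, 0, 0, 0.4, 0, 0, -5.5, 0, 0, 0, 0.4, 0, 0, -5.5, 0, 0, 0]'

```text
t: 33.25
ee_pos: [563.1, 198.6, 184.7]
eef_rot: [3.136, 0.013, -3.055]
wrist_force: [0.5, 0.0, -0.1]
gripper_width: 51.6
```

Run:
```python
from h import *
st()
p,D,T=grab("wrist","w22.png",1)
print(delta((439.7,-292.8,70),(np.pi,0,np.pi+np.radians(14))))
```

```text
t 33.25 [563.091 198.593 184.674] [ 3.136  0.013 -3.055] F [ 0.492  0.039 -0.131] w 51.6 q [ 0.215  0.443 -0.051  1.062  0.004  0.128]
(array([  5.515, -15.972,   3.606]), array([ 0.046,  0.116, -1.803]))
```

View pics/w22.png

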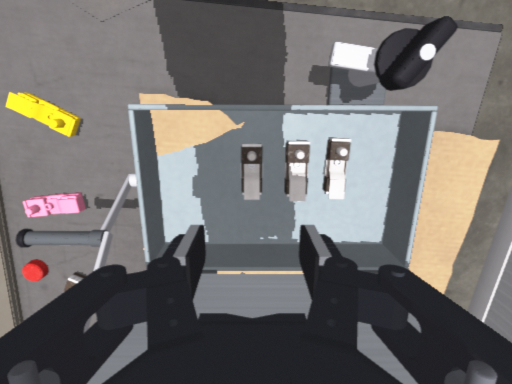

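Request:
drive_tool --moves '[0.4, 5.5, -16, 0, 0, 0.1, -1.8, 0.4, 5.5, -16, 0, 0, 0.1, -1.8, 0.4, 5.5, -16, 0, 0, 0.1, -1.8, 0.4, 5.5, -16, 0, 0, 0.1, -1.8, 0.4, 5.5, -16, 0, 0, 0.1, -1.8, 0.4, 5.5, -16, 0, 0, 0.1, -1.8, 0.4, 5.5, -16, 0, 0, 0.1, -1.8, 0.4, 5.5, -16, 0, 0, 0.1, -1.8, 0.4, 5.5, -16, 1, 0, 0.1, -1.8, 0.4, 5.5, -16, 2.5, 0, 0.1, -1.8, 0.4, 5.5, -16, 3.6, 0, 0.1, -1.8, 0.4, 5.5, -16, 3.6, 0, 0.1, -1.8]'

```text
t: 34.5
ee_pos: [436.8, -293.2, 65.4]
eef_rot: [3.132, -0.003, -2.9]
wrist_force: [-0.0, 0.4, -0.1]
gripper_width: 51.4
```

Run:
```python
from blk import *
st()
p,D,T=grab("wrist","w23.png",1); bs=blocks(D,T)
b=min(bs,key=lambda b:np.hypot(b['c'][0]-439.7,b['c'][1]+292.8)); a=b['ang'] if b['ang']<90 else b['ang']-180
print(delta((b['c'][0],b['c'][1],1),(np.pi,0,np.pi+np.radians(a))))
```

```text
t 34.5 [ 436.816 -293.226   65.438] [ 3.132 -0.003 -2.9  ] F [-0.044  0.356 -0.131] w 51.4 q [-0.732  0.453 -0.387  0.739  0.003 -0.974]
tz -1.2951916138934934
{'c': array([ 436.1, -384.2]), 'L': np.float64(52.6), 'W': np.float64(25.3), 'ang': np.float64(178.9), 'n': np.int64(2702), 'zmax': np.float64(22.2), 'hi': array([ 434.5, -383.7,   15.4]), 'px': array([130.1, 175.6])}
{'c': array([ 439.9, -292.9]), 'L': np.float64(63.6), 'W': np.float64(23.6), 'ang': np.float64(14.2), 'n': np.int64(2549), 'zmax': np.float64(29.7), 'hi': array([ 429.3, -295.8,   24.8]), 'px': array([251.6, 209.6])}
(array([-0.097, -0.051,  2.148]), array([ 0.116, -0.032, -0.074]))
```

View pics/w23.png

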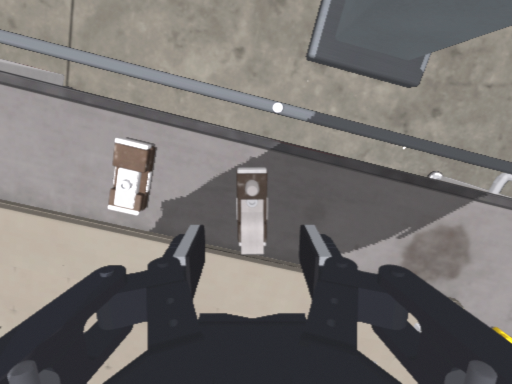

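Request:
drive_tool --moves '[0.4, -0.08, -0.04, 1, 0.1, 0, 0, 0.4, -0.08, -0.04, 1.8, 0.1, 0, 0, 0.4, -0.08, -0.04, 2, 0.1, 0, 0, 0.4, -0.08, -0.04, 2.12, 0.1, 0, 0, 1, -0.08, -0.04, 2.12, 0.1, 0, 0, 1, -0.08, -0.04, 2.12, 0.1, 0, 0, 1, -0.08, -0.04, 2.12, 0.1, 0, 0, 1, -0.08, -0.04, 2.12, 0.1, 0, 0, 1, -0.08, -0.04, 2.12, 0.1, 0, 0]' --newtons 40

```text
t: 35.45
ee_pos: [440.2, -293.2, 3.3]
eef_rot: [-3.141, -0.001, -2.899]
wrist_force: [-0.8, 1.5, 4.7]
gripper_width: 21.6
```

Run:
```python
from h import *
st()
p,D,T=grab("wrist","w24.png",1)
x,y=case(-15,-78); print(delta((x,y,150),(np.pi,0,np.pi+CY)))
```

```text
t 35.45 [ 440.236 -293.177    3.346] [-3.141 -0.001 -2.899] F [-0.798  1.489  4.717] w 21.6 q [-0.725  0.539 -0.448  0.584 -0.001 -0.967]
(array([-7.567, 13.263, -4.899]), array([-0.003, -0.013,  1.812]))
```

View pics/w24.png

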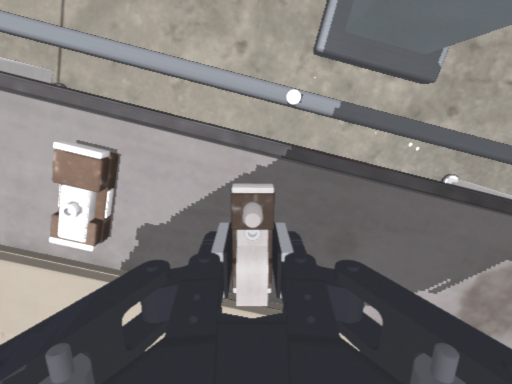

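Request:
drive_tool --moves '[1, 0, 0, -1, 0, 0, 0, 1, 0, 0, -2.5, 0, 0, 0, 1, 0, 0, -4, 0, 0, 0, 1, -0.4, 1.5, -4.9, 0, 0, 0.5, 1, -0.8, 3, -4.9, 0, 0, 1, 1, -1.2, 4.5, -4.9, 0, 0, 1.8, 1, -1.6, 6, -4.9, 0, 0, 1.8, 1, -2, 7.5, -4.9, 0, 0, 1.8, 1, -2.5, 9, -4.9, 0, 0, 1.8, 1, -2.9, 10.5, -4.9, 0, 0, 1.8, 1, -3.3, 12, -4.9, 0, 0, 1.8, 1, -3.7, 13.6, -4.9, 0, 0, 1.8]'

```text
t: 36.7
ee_pos: [450.6, 131.5, 151.4]
eef_rot: [-3.141, 0.001, -3.057]
wrist_force: [0.8, 0.0, -0.3]
gripper_width: 21.3
```

Run:
```python
from h import *
st()
x,y=case(-15,-78); print(delta((x,y,14.5),(np.pi,0,np.pi+CY)))
```

```text
t 36.7 [450.58  131.461 151.403] [-3.141  0.001 -3.057] F [ 0.812  0.01  -0.303] w 21.3 q [ 0.128  0.251 -0.433  0.886 -0.     0.044]
(array([-3.854,  0.215,  4.568]), array([-0.004,  0.013,  0.008]))
```

Request:
drive_tool --moves '[1, -1.5, 0.1, 0, 0, 0, 0, 1, -3, 0.21, 0, 0, 0, 0, 1, -3.85, 0.21, 0, 0, 0, 0, 1, -3.85, 0.21, 0, 0, 0, 0, 1, -3.85, 0.21, 0.7, 0, 0, 0, 1, -3.85, 0.21, 2.2, 0, 0, 0, 1, -3.85, 0.21, 3.4, 0, 0, 0, 1, -3.85, 0.21, 4.2, 0, 0, 0, 1, -3.85, 0.21, 4.57, 0, 0, 0, 1, -3.85, 0.21, 4.57, 0, 0, 0]'

```text
t: 37.7
ee_pos: [564.3, 147.3, 14.3]
eef_rot: [-3.141, -0.0, -3.057]
wrist_force: [0.4, -0.1, -0.0]
gripper_width: 21.3
```

Request:
drive_tool --moves '[1, 0, 0, 0.05, 0, 0, 0, 1, 0, 0, 0.05, 0, 0, 0, 0.56, 0, 0, 0.05, 0, 0, 0, 0.56, 0, 0, 0.05, 0, 0, 0, 0.56, 0, 0, -0.5, 0, 0, 0, 0.56, 0, 0, -1.5, 0, 0, 0, 0.56, 0, 0, -3, 0, 0, 0, 0.56, 0.5, 0, -4.5, 0, 0, 0, 0.56, 2, 0, -5, 0, 0, 0, 0.56, 3.5, 0, -6, 0, 0, 0, 0.56, 3.5, 0, -7, 0, 0, 0, 0.56, 3.5, 0, -7, 0, 0, 0]'

```text
t: 38.9
ee_pos: [460.7, 138.9, 228.6]
eef_rot: [-3.142, 0.007, -3.057]
wrist_force: [1.3, -0.3, 0.0]
gripper_width: 38.0
```

Run:
```python
from h import *
st()
p,D,T=grab("wrist","w25.png",1.5); np.savez('w25.npz',D=D,T=T); P=cloud("wrist",D,T)
for o in models.place_of("wrist","knee_pin")[:3]: print(o,P[int(o['point'][0]),int(o['point'][1])])
p,D,T=grab("side"); cv2.imwrite('pics/s25.png',cv2.resize(p[100:260,170:330,::-1],None,fx=4,fy=3.7,interpolation=cv2.INTER_CUBIC))
for o in models.place_of("side","knee_pin")[:3]: 
    print(o);
```

```text
t 38.9 [460.672 138.852 228.572] [-3.142  0.007 -3.057] F [ 1.279 -0.319  0.014] w 38.0 q [ 0.141  0.204 -0.277  1.084 -0.     0.056]
{'point': [178.2, 267.1], 'score': 0.79}
```

View pics/w25.png

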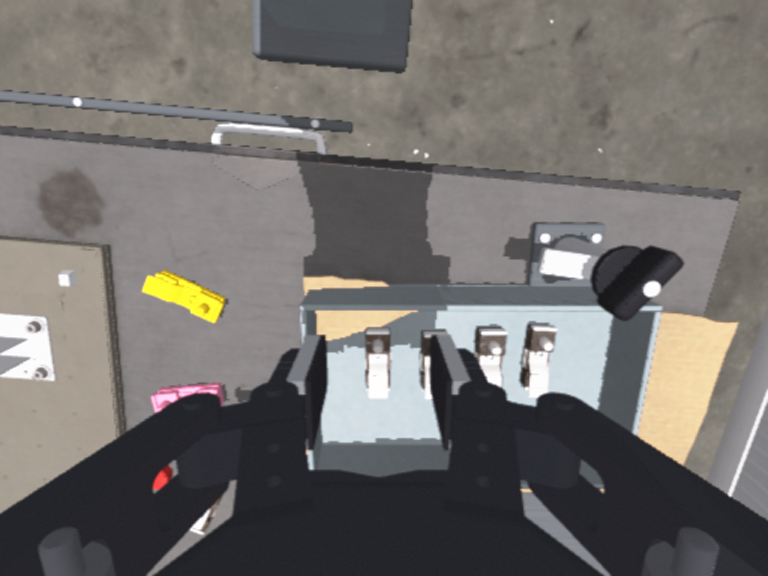

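View pics/s25.png

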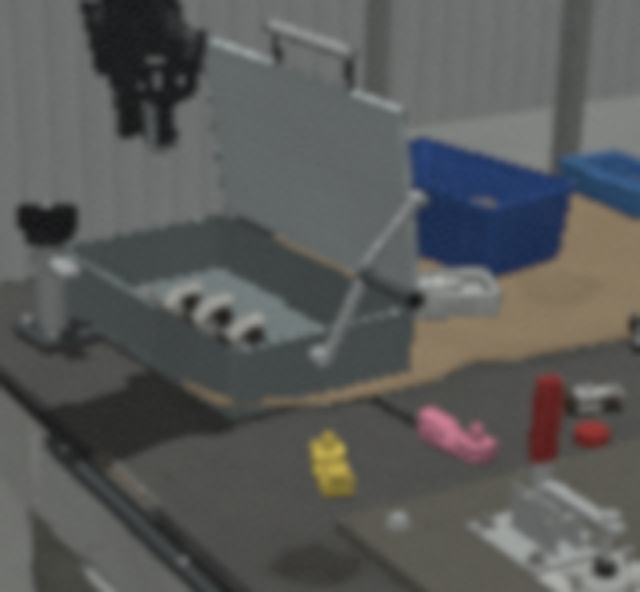

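Request:
drive_tool --moves '[1, -2, -3.73, 0, 0, 0, -18, 1, -2, -3.73, 0, 0, 0, -18, 1, -2, -3.73, 0, 0, 0, -18, 1, -2, -3.73, 0, 0, 0, -18, 1, -2, -3.73, 0, 0, 0, -18, 1, -2, -3.73, 0, 0, 0, -18, 1, -2, -3.73, 0, 0, 0, -18, 1, -2, -3.73, 0, 0, 0, -18, 1, -2, -3.73, 0, 0, 0, -18, 1, -2, -3.73, 0, 0, 0, -18, 1, -2, -3.73, 0, 0, 0, -18, 1, -2, -3.73, 0, 0, 0, -18]'

```text
t: 40.3
ee_pos: [528.7, 32.0, 222.4]
eef_rot: [3.139, -0.0, -1.485]
wrist_force: [0.0, -0.7, 0.1]
gripper_width: -0.3
```

```bash
cat >> h.py <<'E'
def incase(P): return np.concatenate([(P[...,:2]-C0)@np.array([[np.cos(CY),-np.sin(CY)],[np.sin(CY),np.cos(CY)]]),P[...,2:]],-1)
E
python3 - <<'E'
from h import *
st()
print('side pin at z112', incase(atz("side",178.2,267.1,112)))
p,D,T=grab("wrist","w26.png",1.5); np.savez('w26.npz',D=D,T=T); P=cloud("wrist",D,T)
for o in models.place_of("wrist","knee_pin")[:3]: print(o,incase(P[int(o['point'][0]),int(o['point'][1])]))
for o in models.regions_of("wrist","knee_pin")[:3]: print(o['score'],o['box'])
L=incase(P); m=(L[...,0]>-15)&(L[...,0]<60)&(L[...,1]<-141)&(L[...,1]>-260)&(L[...,2]>60)&(L[...,2]<140)
q=L[m]; print(len(q)); 
for a in range(-215,-140,8):
    s=q[(q[:,1]>=a)&(q[:,1]<a+8)]
    if len(s): print(a,len(s),s.min(0),s.max(0))
E
```

```text
t 40.3 [528.719  31.991 222.361] [ 3.139 -0.    -1.485] F [ 0.017 -0.652  0.071] w -0.3 q [-0.077  0.307 -0.154  1.112 -0.001 -1.734]
side pin at z112 [  22.158 -189.002  112.   ]
{'point': [182.6, 164.8], 'score': 0.71} [  19.336 -196.748  115.985]
0.69 [71.8, 158.4, 213.7, 264.6]
0.32 [20.9, 224.8, 133.4, 332.8]
1548
-215 120 [  16.087 -214.999  109.223] [  29.255 -207.     119.837]
-207 118 [  17.103 -206.995  109.498] [  29.386 -199.023  118.73 ]
-199 116 [  17.504 -198.921  109.592] [  28.481 -191.022  118.433]
-191 108 [  17.402 -190.883  110.693] [  28.993 -183.205  118.772]
-183 107 [  17.52  -182.919  109.458] [  29.493 -175.04   118.453]
-175 107 [  17.384 -174.969  110.158] [  29.305 -167.058  118.041]
-167 121 [  16.223 -166.991  107.498] [  30.064 -159.018  119.35 ]
-159 349 [  -7.383 -158.982   60.224] [  50.894 -151.003  137.46 ]
-151 286 [  16.778 -150.992  111.036] [  53.452 -146.524  139.943]
```

View pics/w26.png

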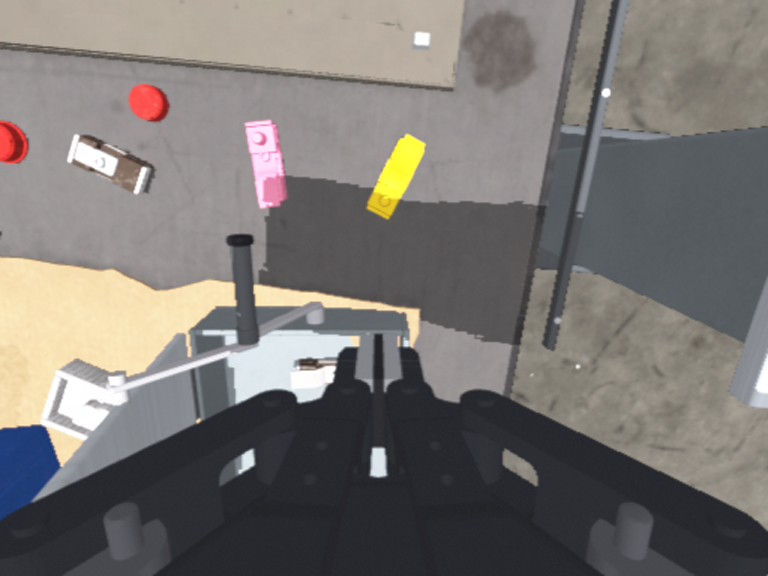

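Request:
drive_tool --moves '[1, 0.39, -0.6, 0, 0, 0, 0, 1, 0.39, -0.9, 1, 0, 0, 0, 1, 0.39, -1.2, 2.2, 0, 0, 0, 1, 0.39, -1.2, 3.4, 0, 0, 0, 1, 0.39, -1.2, 4.14, 0, 0, 0, 1, 0.39, -1.2, 4.14, 0, 0, 0, 1, 0.39, -1.2, 4.14, 0, 0, 0]'

```text
t: 41.15
ee_pos: [565.6, 23.2, 99.1]
eef_rot: [3.139, -0.0, -1.49]
wrist_force: [-0.1, -0.1, 0.2]
gripper_width: -0.2
```

Run:
```python
from h import *
o=st(); print(incase(o['ee_pos']))
p,D,T=grab("wrist","w27.png",1)
p,D,T=grab("side"); cv2.imwrite('pics/s27.png',cv2.resize(p[100:260,170:330,::-1],None,fx=4,fy=3.7,interpolation=cv2.INTER_CUBIC))
```

```text
t 41.15 [565.569  23.235  99.083] [ 3.139 -0.    -1.49 ] F [-0.107 -0.116  0.237] w -0.2 q [-0.088  0.474 -0.245  0.854 -0.001 -1.739]
[ -25.264 -201.958   99.083]
```

View pics/w27.png

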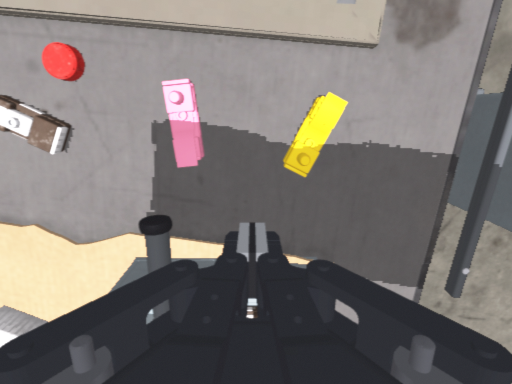

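View pics/s27.png

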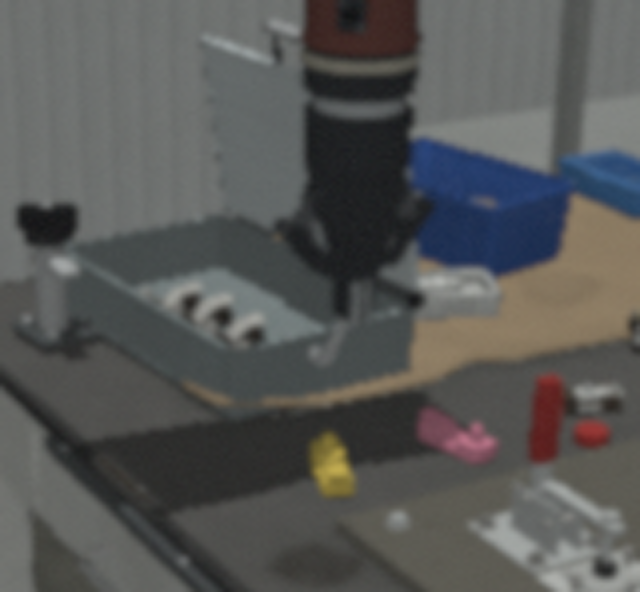

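Request:
drive_tool --moves '[1, 0, -0.4, 0, 0, 0, 0, 1, 0, -0.7, 0, 0, 0, 0, 1, 0, -0.9, 0, 0, 0, 0, 1, 0, -1.0, 0.03, 0, 0, 0, 1, 0, -1.1, 0.08, 0, 0, 0, 1, 0, -1.2, 0.13, 0, 0, 0, 1, 0, -1.3, 0.2, 0, 0, 0]'

```text
t: 41.95
ee_pos: [605.5, 26.3, 94.1]
eef_rot: [-3.141, -0.001, -1.49]
wrist_force: [0.0, -0.3, 0.9]
gripper_width: -0.1
```

Run:
```python
from h import *
o=st(); print(incase(o['ee_pos']))
p,D,T=grab("side"); cv2.imwrite('pics/s28.png',cv2.resize(p[100:260,170:330,::-1],None,fx=4,fy=3.7,interpolation=cv2.INTER_CUBIC))
```

```text
t 41.95 [605.491  26.319  94.1  ] [-3.141 -0.001 -1.49 ] F [ 0.027 -0.276  0.888] w -0.1 q [-0.077  0.545 -0.136  0.889 -0.001 -1.729]
[  14.776 -202.234   94.1  ]
```

View pics/s28.png

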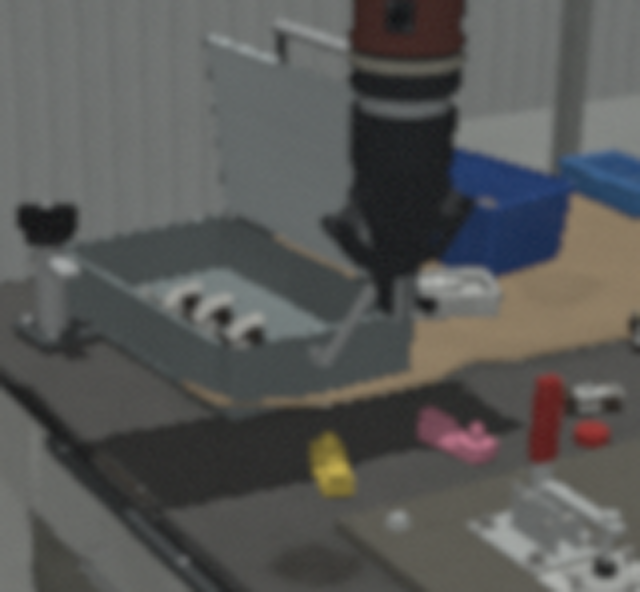

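Request:
drive_tool --moves '[1, 0, -0.15, 0.1, 0, 0, 0, 1, 0, -0.3, 0.25, 0, 0, 0, 1, 0, -0.45, 0.42, 0, 0, 0, 1, 0, -0.6, 0.62, 0, 0, 0, 1, 0, -0.7, 0.8, 0, 0, 0]'

```text
t: 42.5
ee_pos: [624.9, 27.9, 68.9]
eef_rot: [3.138, -0.001, -1.49]
wrist_force: [-12.1, -1.6, 9.1]
gripper_width: -0.1
```

Run:
```python
from h import *
o=st(); print(incase(o['ee_pos']))
p,D,T=grab("side"); cv2.imwrite('pics/s29.png',cv2.resize(p[100:260,170:330,::-1],None,fx=4,fy=3.7,interpolation=cv2.INTER_CUBIC))
```

```text
t 42.5 [624.924  27.903  68.854] [ 3.138 -0.001 -1.49 ] F [-12.141  -1.584   9.12 ] w -0.1 q [-0.072  0.607 -0.099  0.869 -0.001 -1.723]
[  34.273 -202.286   68.854]
```

View pics/s29.png

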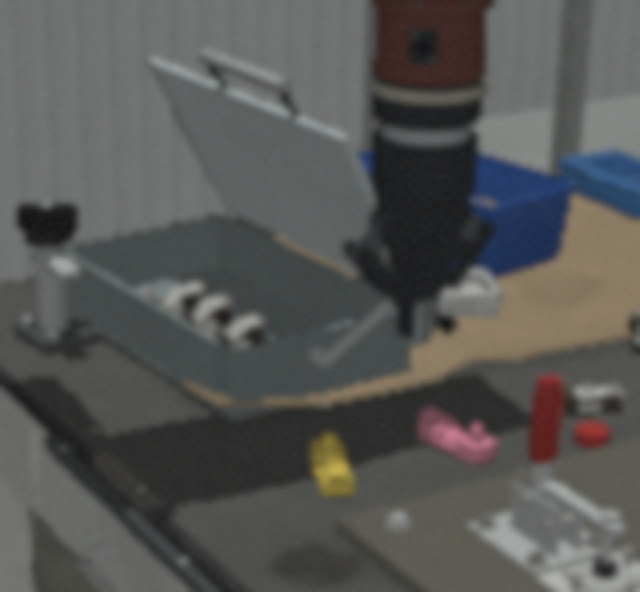

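Request:
drive_tool --moves '[1, 0.3, 0.6, 0, 0, 0, 0, 1, 1.5, 1, 0, 0, 0, 0, 1, 3, 1, 0, 0, 0, 0, 1, 3.5, 1, -1, 0, 0, 0, 1, 3.5, 1, -2.5, 0, 0, 0, 1, 3.5, 1, -4, 0, 0, 0, 1, 3.5, 1, -5, 0, 0, 0, 1, 3.5, 1, -5, 0, 0, 0, 1, 3.5, 1, -5, 0, 0, 0]'

```text
t: 43.45
ee_pos: [604.8, -79.2, 218.1]
eef_rot: [3.138, -0.001, -1.49]
wrist_force: [-0.0, -0.1, -0.1]
gripper_width: -0.2
```

Run:
```python
from h import *
o=st(); print(incase(o['ee_pos']))
p,D,T=grab("side"); cv2.imwrite('pics/s30.png',cv2.resize(p[100:260,170:330,::-1],None,fx=4,fy=3.7,interpolation=cv2.INTER_CUBIC))
```

```text
t 43.45 [604.847 -79.183 218.105] [ 3.138 -0.001 -1.49 ] F [-0.049 -0.053 -0.063] w -0.2 q [-0.249  0.464  0.07   1.18  -0.002 -1.901]
[   5.282 -307.31   218.105]
```

View pics/s30.png

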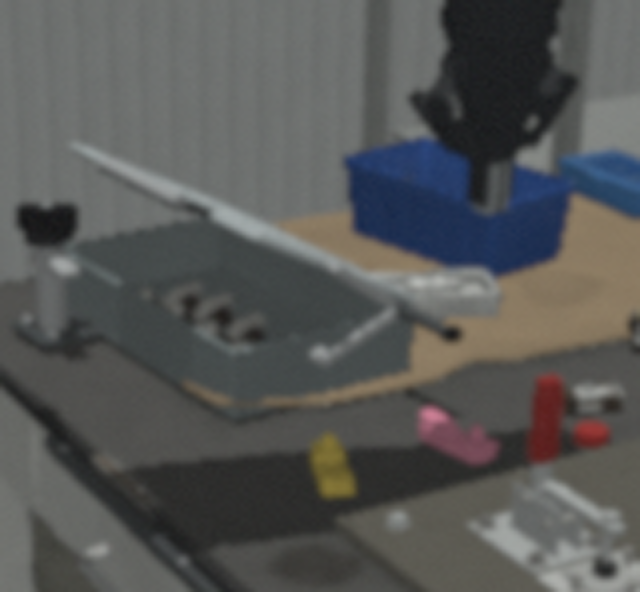

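Request:
drive_tool --moves '[1, 0, 0, 0, 0, 0, 0, 1, 0, 0, 0, 0, 0, 0, 1, 0, 0, 0, 0, 0, 0, 1, 0, 0, 0, 0, 0, 0, 1, 0, 0, 0, 0, 0, 0, 1, 0, 0, 0, 0, 0, 0, 1, 0, 0, 0, 0, 0, 0, 1, 0, 0, 0, 0, 0, 0, 1, 0, 0, 0, 0, 0, 0, 1, 0, 0, 0, 0, 0, 0, 1, 0, 0, 0, 0, 0, 0, 1, 0, 0, 0, 0, 0, 0]'

```text
t: 44.7
ee_pos: [604.1, -79.0, 217.1]
eef_rot: [3.136, -0.0, -1.49]
wrist_force: [0.2, 0.7, 0.1]
gripper_width: -0.1
```

Request:
drive_tool --moves '[1, 0, 0, 0, 0, 0, 0, 1, 0, 0, 0, 0, 0, 0, 1, -1, 1, -1, 0, 0, 0, 1, -2, 2, -2, 0, 0, 0, 1, -3, 3, -2.7, 0, 0, 0, 1, -4, 4, -2.7, 0, 0, 0, 1, -5, 4.8, -2.7, 0, 0, 0, 1, -5, 4.8, -2.7, 0, 0, 0, 1, -5, 4.8, -2.7, 0, 0, 0, 1, -5, 4.8, -2.7, 0, 0, 0, 1, -5, 4.8, -2.7, 0, 0, 0]'

```text
t: 45.8
ee_pos: [449.5, 58.3, 298.5]
eef_rot: [3.136, -0.0, -1.491]
wrist_force: [-0.0, -0.5, -0.9]
gripper_width: -0.0
```

Run:
```python
from h import *
o=st(); print(incase(o['ee_pos']))
p,D,T=grab("wrist","w31.png",1); L=incase(cloud("wrist",D,T))
p,D,T=grab("side"); cv2.imwrite('pics/s31.png',cv2.resize(p[100:260,170:330,::-1],None,fx=4,fy=3.7,interpolation=cv2.INTER_CUBIC))
Ls=incase(cloud("side",D))
for l in (L,Ls):
    m=(abs(l[...,0])<60)&(abs(l[...,1])<120)&(l[...,2]>40)&(l[...,2]<140); q=l[m]
    if len(q)>50: 
        A=np.c_[q[:,0],np.ones(len(q))]; print(len(q),np.median(q[:,2]),np.linalg.lstsq(A,q[:,2],rcond=None)[0])
```

```text
t 45.8 [449.542  58.345 298.538] [ 3.136 -0.    -1.491] F [-0.029 -0.459 -0.864] w -0.0 q [-0.032  0.127 -0.185  1.264 -0.001 -1.682]
[-137.936 -157.236  298.538]
6740 74.0902712139195 [-0.004 74.006]
1012 75.84507171577218 [-0.002 75.84 ]
```

View pics/s31.png

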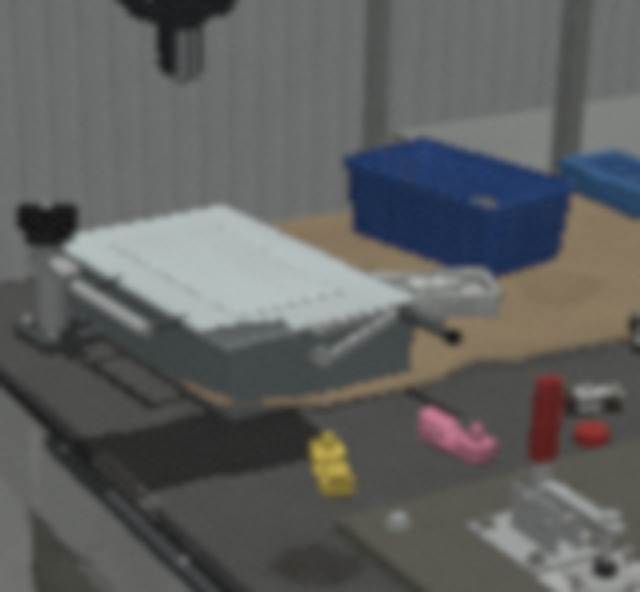

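View pics/w31.png

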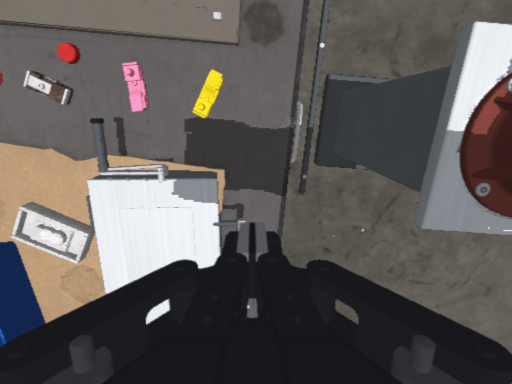

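Run:
```python
from h import *
z=np.load('w1.npz'); l=incase(cloud("wrist",z['D'],z['T']))
m=(abs(l[...,0])<60)&(abs(l[...,1])<120)&(l[...,2]>40)&(l[...,2]<140); q=l[m]
print(np.median(q[:,2]),np.linalg.lstsq(np.c_[q[:,0],np.ones(len(q))],q[:,2],rcond=None)[0])
p,D,T=grab("side","s32.png",1.5); l=incase(cloud("side",D)); P=cloud("side",D)
m=(abs(l[...,0])<60)&(abs(l[...,1])<120)&(l[...,2]>40)&(l[...,2]<140); q=l[m]
print(np.median(q[:,2]),np.linalg.lstsq(np.c_[q[:,0],np.ones(len(q))],q[:,2],rcond=None)[0])
m=(P[...,0]>375)&(P[...,0]<475)&(P[...,1]<-340)&(P[...,1]>-430)&(P[...,2]>6)&(P[...,2]<40); print(P[m].mean(0))
```

```text
74.14515663952801 [-0.006 74.036]
75.89422985942383 [-0.002 75.795]
[ 433.357 -390.628   14.93 ]
```

View pics/s32.png

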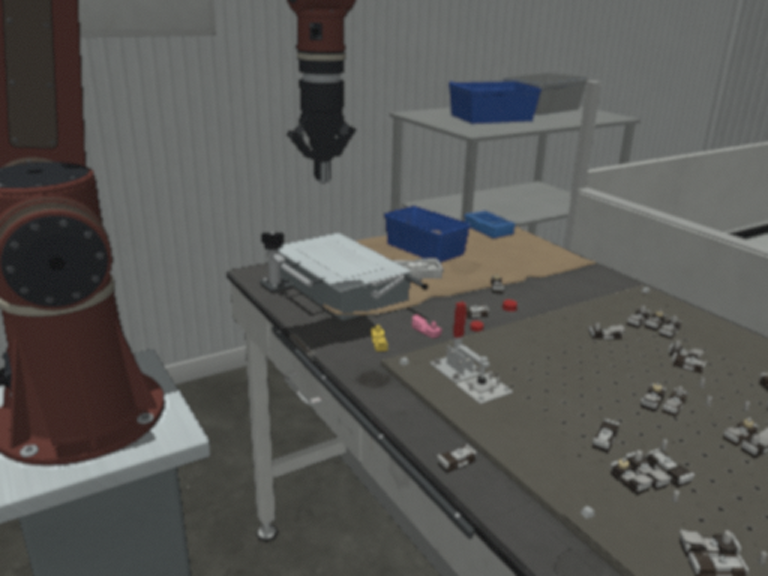

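The lid is as flat as it was at the start, the strip is empty apart from the flat block, and the arm is clear, so I'm handing the job in.

```bash
python3 -c "
from cell import ticket; print(ticket.finish_job())"
```

```text
the job is handed in; nothing more can be done
None
```

The job is done and handed in at about 46 s of the 210 s allowed. I turned the knob clockwise to its end stop and raised the lid until the stay locked. I then stood all four post-type blocks upright on the case floor, pushed the knee over, and the lid sank shut by itself.

**Last checks:**
- **Blocks:** a wrist picture taken before the lid closed showed all four upright in the case.
- **Lid:** its height and slope match the first measurement (74.1 mm then, 74.0 mm now, both level).
- **Left alone:** the flat block is the only one left on the strip. It reads within about 7 mm of where it first was, but that compares two cameras, and I never touched it.
- **Clear of everything:** the arm is well away from the case and the blocks.

**What did not go cleanly:** the first grasp of the block nearest the case slipped up onto its steel strap. I reopened, went lower and gripped it properly. I saw no block get knocked aside during the run.

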